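# Tip a tray of pipe fittings out over the rim of a tote

## Task

Pick up the aluminium tray by its handle plate and carry it level, its three pipe fittings untouched, to the blue steel tote. Hook it on the tote's far rim, so that the tray rests on the rim with the cleat under it drawn up against the outside of that wall; then, gently and using the rim as the pivot, rotate the tray over, to 40 degrees or more, until all three fittings have gone into the tote, and let it still bear on the rim for a moment when they have. Set the empty tray back down flat in the middle of the rubber mat and let go; do not shove the tote along or disturb the other things on the bench.

Things in the scene. Friction and masses are not known exactly. Their poses are not given: they have to be found in the camera images.
- tray: Aluminium chute tray, 170 (x) x 130 (y), side walls 53 high, 0.2 to 0.35 kg empty. Origin: centre of its underside (bottom of its feet), z up. Floor 4 thick, lower face at z = 14. The -x end is the open spout (no end wall): the floor's last 27 mm rise at 18 degrees. It stands on two bars 14 high, 100 long (y): the cleat at x = -40 to -32 and a rear foot at x = 66 to 74. The leaning handle plate at the +x end reaches x = 113, z = 122.
- tray_notch (a point): On the tray, at tray x = -40, y = 0, z = 14 mm: inner corner between the floor's lower face and the cleat's front (-x) face. The tote's rim belongs in this corner, cleat outside the wall: it is the pivot as the -x end tips down into the tote. Axes as the tray's.
- tray_handle (a point): On the tray, at tray x = 99, y = 0, z = 96 mm: centre of the free part of the handle plate, 14 thick, 60 wide (y), which leans back: from the floor it rises 17 degrees (0.3 rad) off tray z towards +x, its top edge 25 mm beyond this point. Pinch it across its thickness, the gripper leaning with it. Nothing else is within 35 mm of this point. Axes as the tray's.
- tote: Blue steel tote, open on top, 180 (x) x 200 (y) x 110 high, walls and floor 4 thick, 1.6 kg, loose on the bench (slides at about 10 N). Origin at bench level under the middle of the OUTER face of its far wall (the +x wall, away from the robot); it extends from there to x = -180 mm, y = -100 to 100.
- tote_rim (a point): Top outer edge of the tote's far wall, at its middle, 110 mm above the bench; the rim runs along tote y and is 4 mm thick, towards -x. Axes as the tote's. The tray comes from the +x side with its spout pointing to the tote's -x.
- coupling_a: White plastic pipe coupling, plain cylinder 40 diameter x 60 long, 50 g; origin at its centre, y its axis. Lies across the tray (nearest the handle) and can roll.
- coupling_b: Second such coupling, in the middle of the tray.
- stub_end: White plastic stub end, cylinder 34 diameter x 60 long with a 44 diameter, 12 thick flange at one end, 50 g; origin at mid length on its axis, y its axis. Lies across the tray nearest the spout.
- mat: Black rubber mat fixed to the bench, 250 (x) x 200 (y) x 3 thick; origin at the centre of its underside. The tray starts on it and goes back onto it.
- level: Bystander: black and red spirit level 180 x 22 x 45 on edge, between mat and tote.
- clamp_a: Bystander: steel half-ring pipe clamp about 120 x 50 x 22.
- clamp_b: Bystander: second half-ring clamp, nearer the robot.
- elbow: Bystander: white pipe elbow, 32 diameter, about 120 x 130.
- spanner: Bystander: steel spanner 170 long.
- jar: Bystander: white jar 70 diameter x 80 high.
- spool: Bystander: grey plastic cylinder 80 diameter x 50 high.
Mind the look-alikes: they are no part of the job. Several things look just like the tray: the one meant starts nearest to the robot's base.

How it is judged:
On the way, in this order (a step that is already met when the one before it is completed fails the run):
1. the tray, about level and with the three fittings still in it, rests hooked on the tote's far rim: rim in the notch under the tray (within 7 mm), touching (x of tray_notch in the frame of tote_rim between -0.007 and 0.007 m and z of tray_notch in the frame of tote_rim between -0.007 and 0.007 m and y of tray_notch in the frame of tote_rim between -0.05 and 0.05 m and angle between tray's own z axis and vertical below 0.3 rad and contact force between tray and tote above 0.5 N and x of coupling_a in the frame of tray between -0.08 and 0.085 m and z of coupling_a in the frame of tray between 0.015 and 0.065 m and y of coupling_a in the frame of tray between -0.063 and 0.063 m and x of coupling_b in the frame of tray between -0.08 and 0.085 m and z of coupling_b in the frame of tray between 0.015 and 0.065 m and y of coupling_b in the frame of tray between -0.063 and 0.063 m and x of stub_end in the frame of tray between -0.08 and 0.085 m and z of stub_end in the frame of tray between 0.015 and 0.065 m and y of stub_end in the frame of tray between -0.063 and 0.063 m), for 0.2 s.
2. tipped past 34 degrees with the rim still in the notch (within 12 mm) and touching, all three fittings in the tote (x of tray_notch in the frame of tote_rim between -0.012 and 0.012 m and z of tray_notch in the frame of tote_rim between -0.012 and 0.012 m and y of tray_notch in the frame of tote_rim between -0.05 and 0.05 m and angle between tray's own z axis and vertical above 0.6 rad and contact force between tray and tote above 0.3 N and x of coupling_a in the frame of tote between -0.176 and -0.004 m and y of coupling_a in the frame of tote between -0.096 and 0.096 m and z of coupling_a in the frame of tote between 0 and 0.1 m and x of coupling_b in the frame of tote between -0.176 and -0.004 m and y of coupling_b in the frame of tote between -0.096 and 0.096 m and z of coupling_b in the frame of tote between 0 and 0.1 m and x of stub_end in the frame of tote between -0.176 and -0.004 m and y of stub_end in the frame of tote between -0.096 and 0.096 m and z of stub_end in the frame of tote between 0 and 0.1 m), for 0.2 s.
At the end, for the whole second after the job is handed in: All three fittings lie inside the tote, the tote stands upright on the bench, and the tray lies flat, released and at rest on the mat, its centre within 50 mm of the mat's (x of coupling_a in the frame of tote between -0.176 and -0.004 m and y of coupling_a in the frame of tote between -0.096 and 0.096 m and z of coupling_a in the frame of tote between 0 and 0.1 m and x of coupling_b in the frame of tote between -0.176 and -0.004 m and y of coupling_b in the frame of tote between -0.096 and 0.096 m and z of coupling_b in the frame of tote between 0 and 0.1 m and x of stub_end in the frame of tote between -0.176 and -0.004 m and y of stub_end in the frame of tote between -0.096 and 0.096 m and z of stub_end in the frame of tote between 0 and 0.1 m and angle between each of tray, tote's own z axis and vertical below 0.06 rad and height (world z) of tray below 0.008 m and horizontal distance between tray and mat below 0.05 m and linear speed of tray below 0.02 m/s and contact force between the fingers and tray below 0.1 N); the robot touches nothing.
It fails at once if the tray is pressed against the tote with more than 70 N (contact force between tray and tote above 70 N).
It fails at once if the tote is shoved more than 25 mm (distance of tote from where it was at the start of the episode above 0.025 m).
It fails at once if the fingers touch a fitting (contact force between the fingers and coupling_a above 1 N or contact force between the fingers and coupling_b above 1 N or contact force between the fingers and stub_end above 1 N).
It fails at once if another thing on the bench is moved more than 30 mm (distance of any of level, clamp_a, clamp_b, elbow, spanner, jar, spool from where it was at the start of the episode above 0.03 m).
It also fails if it takes over 72 s, if anything falls off the work surface, if the arm or the gripper's body presses on something with over 40 N, if the wrist force passes 120 N, or if a joint passes its speed limit or range.

## Robot

A 6-joint arm with a two-finger parallel gripper is mounted at the origin on the work surface. World frame = base frame: x ahead of the robot, y to its left, z up, the work surface at z = 0. Lengths are in m, angles in rad, forces in N, time in s.
With the tool pointing down it reaches from about 0.4 to 0.825 m from the base axis. Payload 7 kg.
Tool frame: the origin (TCP) lies at the very end of the fingers, on their centre line; the grasp point (between the pads) lies 19 mm behind it (grip_depth is the distance from the TCP to the grasp point, in m); z points along the fingers, y is the direction in which the jaws open and shut (so a half turn about z gives the same grasp; the last joint's range is limited). The gripper opens to 88 mm and grips with 3 to 60 N. Pads are 19 mm wide; open, the fingers measure 130 mm over their backs; the gripper's body (78 mm by 193 mm) begins 47 mm behind the grasp point.
Start: joints at [-1.042, 0.359, 0.012, 0, -1.224, -0.288], TCP at [0.161, -0.656, 0.227] pointing down, gripper open.
Joint ranges: [-3.07, 3.07], [-1.43, 2.12], [-1.02, 1.25], [-3.03, 1.67], [-3.05, -0], [-3.03, 3.03]. Speed limits (rad/s): [2.39, 2.39, 3.01, 3.14, 3.14, 3.14].

## Interface

Orientations are given as [roll, pitch, yaw] about the fixed x, y, z axes, in that order (R = Rz(yaw) Ry(pitch) Rx(roll)).
In Python, from station import get_state, grab_frame, get_calibration, job_done, grip_depth gives the robot as it stands. The module is installed in compiled form; this text tells all that it offers.
- The arm moves only by the shell command python3 -m crank 'ROWS' [FORCE]. ROWS is JSON, a list of rows, each an object with "turn": the turn, a rotation vector about the tool's x, y, z each as a share of 2 pi rad, from -1 to 1, a list of three; "slide": the shift along the tool's x, y, z each as a share of 0.5 m, from -1 to 1, a list of three; "fingers": the opening, from -1 (shut) to 1 (fully open). A call has 1 to 5 rows; each row is the pose to reach, as a shift and turn from the pose commanded when the call began, along the tool's axes at that moment, turning the shorter way round; what a row does not reach only later rows make up. A row lasts 1/12 s, in which the tool goes at most 41.7 mm and 7.16 degrees, less where a joint would pass 70% of its speed; a pose out of reach is approached as far as the arm can. A call with a number of a shift or a turn outside -1 to 1 is refused whole. A call with a gripper value outside its range is refused whole. The fingers move at their own pace and stop on an object; FORCE is the grip in N (left out, the last holds). Time passes only in rows, so rows that repeat a pose let the fingers close. It gives the time, the measured TCP pose, the force and the opening at its end, in the units of the state.
- get_state(): the state, without advancing time (a new reading comes with each control period).
- grab_frame(name): name is "scene" or "side" or "wrist"; returns the picture (384x512x3 uint8, red, green, blue); there is no depth.
- get_calibration(name): a dict with "K" (3x3 intrinsics, pixels), "pose" (4x4, takes a point from camera to world coordinates). Camera axes: x right, y up, looking along -z (the intrinsics and any distortion apply to the point x, -y, -z); pixel columns grow to the right and rows downward; lengths in m; the calibration is good to about 2 mm. A picture is of the moment at which its call begins: read the wrist's pose just before it. get_calibration takes no time and is no camera call; for the wrist camera it gives the pose at the moment of the call.
- job_done(): hands the job in, once; it reports no verdict.
The state is a dict: "t": time; "q": joint angles; "qd": joint speeds; "joint_efforts": joint torques, N m; "eef_pos": TCP position; "ee_rot": TCP orientation; "force": force on the tool from outside, world axes, zero at the start; "moment": the same for the moment, N m; "width": finger opening in m.
Only numpy, scipy, OpenCV 4.12 (cv2) and the standard library are available. Lean on these libraries where they do the work, as an engineer would, in place of code of your own. Each camera call takes 0.05 s, during which the arm holds its last target.

## Working session

There is one attempt and no reset: what is moved stays moved. The work goes in short steps, Python scripts to look and compute and a shell command to move; the robot and the scene stay as the last step left them, time stands still between calls to the robot, and variables do not carry over. Pictures are saved under pics/ and viewed, and the job is handed in when it is done.

```bash
mkdir -p pics; ls
python3 - <<'E'
from station import *
import cv2
s=get_state(); print(s); print(grip_depth if not callable(grip_depth) else grip_depth())
for n in ("scene","side","wrist"):
    c=get_calibration(n); print(n,c)
    im=grab_frame(n); cv2.imwrite(f"pics/{n}0.png",im[:,:,::-1])
E
```

```text
pics
{'t': 0.0, 'q': array([-1.04188850e+00,  3.59414454e-01,  1.10614139e-02, -3.47963023e-04,
       -1.22410312e+00, -2.88103441e-01]), 'qd': array([-0.00082908, -0.00027897,  0.00042278, -0.00043948, -0.00192703,
       -0.00055204]), 'joint_efforts': array([ 4.61365380e-04, -5.82717669e+01,  2.93075502e+01,  6.99775457e+00,
        7.14180715e-03, -1.42519734e-04]), 'eef_pos': array([ 0.16083475, -0.65505438,  0.22560637]), 'ee_rot': array([ 3.13990828e+00, -1.58039271e-04, -2.90090664e+00]), 'force': array([-0.89573057,  0.29068555,  0.08118746]), 'moment': array([ 0.00164513, -0.02440213, -0.02751578]), 'width': 0.08723721864954352}
0.0188
scene {'K': array([[429.2129063 ,   0.        , 257.50467974],
       [  0.        , 429.2129063 , 186.47071814],
       [  0.        ,   0.        ,   1.        ]]), 'pose': array([[ 8.67156129e-01, -4.23925474e-01,  2.61395181e-01,
         8.88927766e-01],
       [ 4.98036374e-01,  7.37976233e-01, -4.55357936e-01,
        -5.22983214e-01],
       [ 1.34397690e-04,  5.25050733e-01,  8.51070919e-01,
         1.22720770e+00],
       [ 0.0000
[... 212 characters left out ...]
       ,   1.        ]]), 'pose': array([[-0.8009262 ,  0.30089592, -0.51766676, -0.17797928],
       [-0.5984653 , -0.42955205,  0.67625759,  1.00175096],
       [-0.01888167,  0.85143801,  0.52411526,  0.79755203],
       [ 0.        ,  0.        ,  0.        ,  1.        ]])}
wrist {'K': array([[269.32254268,   0.        , 256.36483649],
       [  0.        , 269.32254268, 191.59326144],
       [  0.        ,   0.        ,   1.        ]]), 'pose': array([[-0.23909877, -0.92612611, -0.29175709,  0.07983373],
       [ 0.97099241, -0.22732216, -0.07415109, -0.67400306],
       [ 0.00235041, -0.30102335,  0.95361387,  0.3830717 ],
       [ 0.        ,  0.        ,  0.        ,  1.        ]])}
```

View pics/scene0.png

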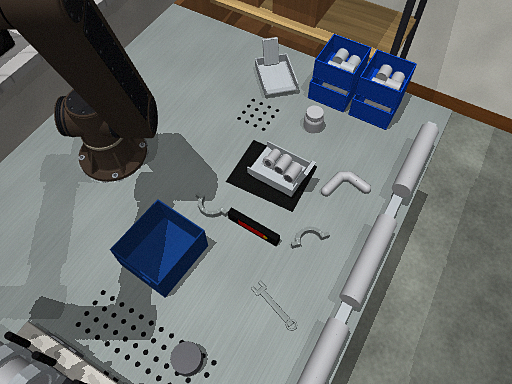

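View pics/side0.png

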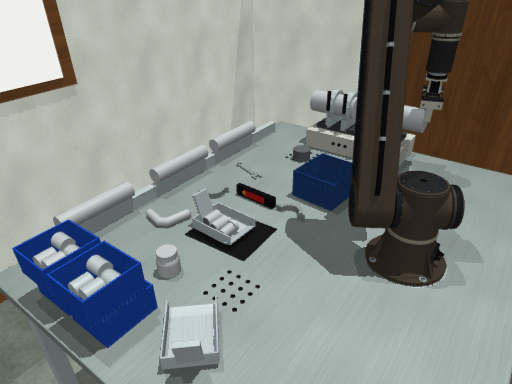

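View pics/wrist0.png

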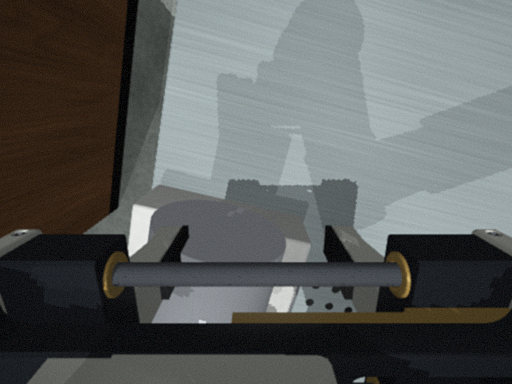

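Candidates for the tray: the one with fittings on the mat at scene px (280,168), and an empty tray at (277,75). The first fits, since it is on the mat, holds the fittings and is nearer the base at (112,160). I'll confirm that with an enlarged crop.

Run:
```python
import cv2
a=cv2.imread("pics/scene0.png"); b=cv2.imread("pics/side0.png")
cv2.imwrite("pics/c1.png",cv2.resize(a[130:220,215:335],None,fx=6.6,fy=6.6,interpolation=cv2.INTER_CUBIC))
cv2.imwrite("pics/c2.png",cv2.resize(a[190:305,100:220],None,fx=5,fy=5,interpolation=cv2.INTER_CUBIC))
cv2.imwrite("pics/c3.png",cv2.resize(b[175:265,175:295],None,fx=6.6,fy=6.6,interpolation=cv2.INTER_CUBIC))
cv2.imwrite("pics/c4.png",cv2.resize(b[140:220,275:375],None,fx=7,fy=7,interpolation=cv2.INTER_CUBIC))
```

```text
(no output)
```

View pics/c1.png

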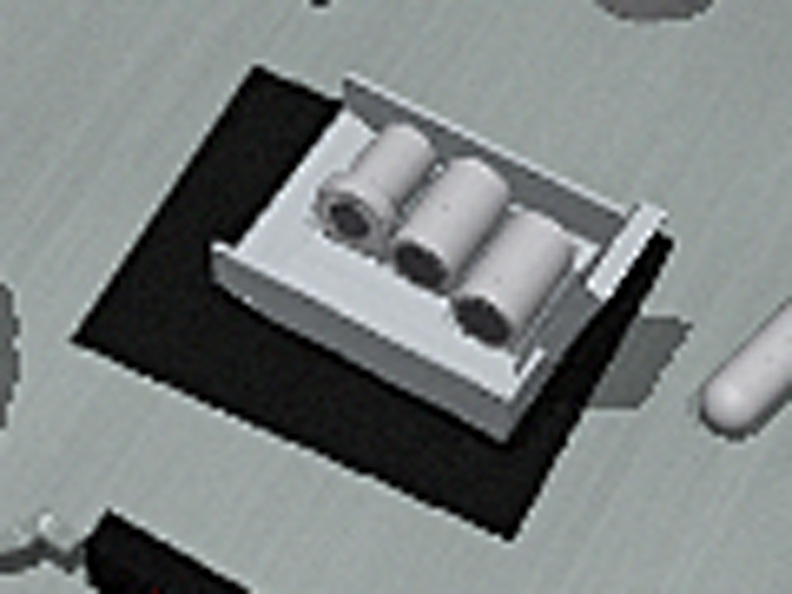

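View pics/c2.png

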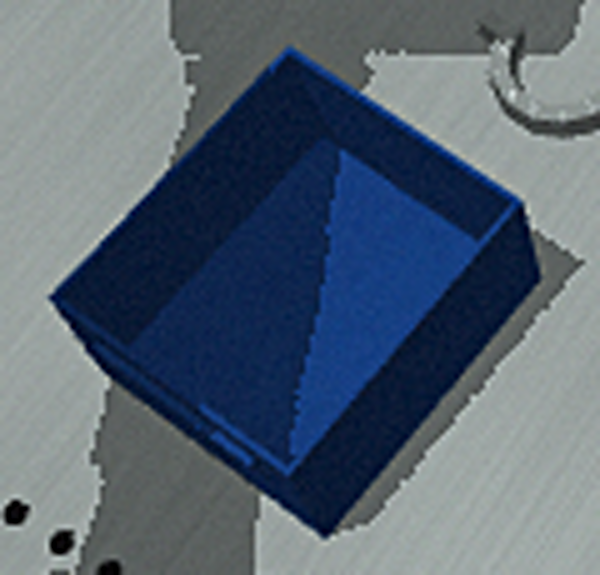

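View pics/c3.png

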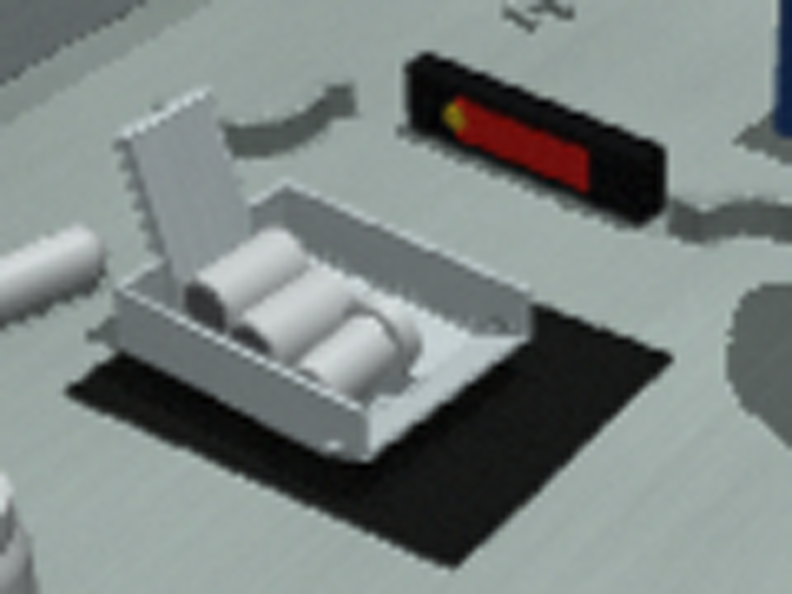

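View pics/c4.png

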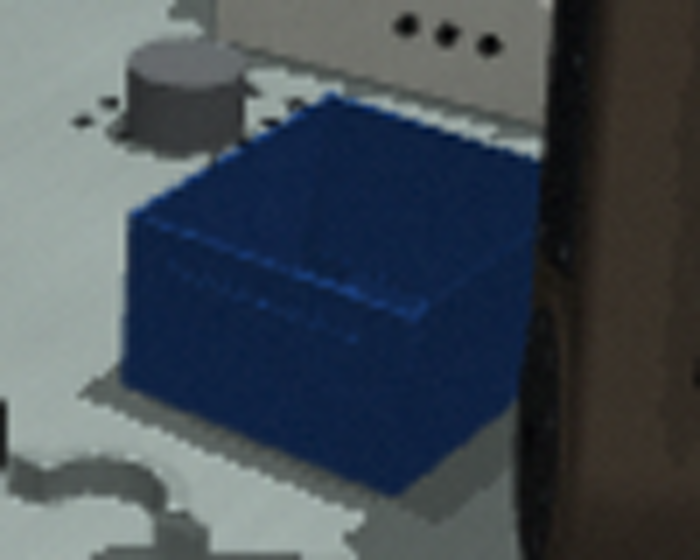

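The crop shows the mat tray with its stub end nearest the open spout, which points toward the tote (upper-left in c1), and the handle at the right. This is the intended tray. Next I'll compute the positions.

```bash
cat > h.py <<'E'
import numpy as np, cv2
from station import *
from scipy.spatial.transform import Rotation as R
from scipy.optimize import least_squares
CAL={n:get_calibration(n) for n in("scene","side")}
def proj(P,n,cal=None):
    c=cal or CAL[n]; T=np.linalg.inv(c["pose"]); P=np.atleast_2d(P)
    p=P@T[:3,:3].T+T[:3,3]; p=p*[1,-1,-1]; q=p@c["K"].T
    return q[:,:2]/q[:,2:]
def onz(px,z,n,cal=None):
    c=cal or CAL[n]; px=np.atleast_2d(px).astype(float)
    d=np.c_[px,np.ones(len(px))]@np.linalg.inv(c["K"]).T*[1,-1,-1]@c["pose"][:3,:3].T
    o=c["pose"][:3,3]; return o+d*((z-o[2])/d[:,2])[:,None]
def fit(obs,x0):
    # obs: list (cam, model xyz, px); pose x,y,yaw, z=z0
    def f(v):
        c,s=np.cos(v[2]),np.sin(v[2]); r=[]
        for n,m,px in obs:
            P=np.array([v[0]+c*m[0]-s*m[1],v[1]+s*m[0]+c*m[1],m[2]])
            r+=list(proj(P,n)[0]-px)
        return np.array(r)
    s=least_squares(f,x0,loss='soft_l1'); return s.x,f(s.x).reshape(-1,2)
E
python3 - <<'E'
from h import *
np.set_printoptions(precision=4,suppress=True)
C=lambda x,y,ox,oy,f:((x+.5)/f+ox-.5,(y+.5)/f+oy-.5)
c1=lambda x,y:C(x,y,215,130,6.6); c2=lambda x,y:C(x,y,100,190,5)
c3=lambda x,y:C(x,y,175,175,6.6); c4=lambda x,y:C(x,y,275,140,7)
print("tote top",onz([c2(289,47),c2(523,203),c2(290,475),c2(50,297)],.11,"scene"))
print("tote bot",onz([c2(540,280),c2(325,537),c2(110,380)],0,"scene"))
print("tote side top",onz([c4(130,212),c4(415,318),c4(330,95)],.11,"side"))
print("tote side bot",onz([c4(125,385),c4(393,495)],0,"side"))
print("mat",onz([c1(257,65),c1(75,340),c1(512,540)],.003,"scene"))
print("mat s",onz([c3(68,390),c3(453,568),c3(672,357)],.003,"side"))
print("tray walltop",onz([c1(347,78),c1(215,245),c1(625,210)],.056,"scene"))
print("tray side top",onz([c3(288,187),c3(533,300),c3(118,293),c3(370,408)],.056,"side"))
print("handle top",onz([c1(640,203),c1(668,215),c1(590,285),c1(607,300)],.125,"scene"),onz([c3(118,137),c3(210,92)],.125,"side"))
E
```

```text
tote top [[ 0.307  -0.1134  0.11  ]
 [ 0.4864 -0.1298  0.11  ]
 [ 0.4675 -0.3266  0.11  ]
 [ 0.2886 -0.3107  0.11  ]]
tote bot [[ 0.4852 -0.1299  0.    ]
 [ 0.466  -0.327   0.    ]
 [ 0.2962 -0.3138  0.    ]]
tote side top [[ 0.4865 -0.1326  0.11  ]
 [ 0.3067 -0.1159  0.11  ]
 [ 0.4673 -0.3276  0.11  ]]
tote side bot [[ 0.4844 -0.1316  0.    ]
 [ 0.3089 -0.1172  0.    ]]
mat [[0.4015 0.2972 0.003 ]
 [0.4099 0.0974 0.003 ]
 [0.6573 0.1057 0.003 ]]
mat s [[0.6483 0.3042 0.003 ]
 [0.3997 0.2974 0.003 ]
 [0.408  0.0987 0.003 ]]
tray walltop [[0.4674 0.2776 0.056 ]
 [0.4614 0.1531 0.056 ]
 [0.6297 0.2744 0.056 ]]
tray side top [[0.6261 0.1502 0.056 ]
 [0.4534 0.1592 0.056 ]
 [0.6312 0.2772 0.056 ]
 [0.4642 0.2767 0.056 ]]
handle top [[0.6494 0.2346 0.125 ]
 [0.6639 0.235  0.125 ]
 [0.6497 0.181  0.125 ]
 [0.6603 0.1774 0.125 ]] [[0.6543 0.2437 0.125 ]
 [0.6465 0.1827 0.125 ]]
```

Run:
```python
from h import *
np.set_printoptions(precision=4,suppress=True)
C=lambda x,y,ox,oy,f:((x+.5)/f+ox-.5,(y+.5)/f+oy-.5)
c1=lambda x,y:C(x,y,215,130,6.6); c2=lambda x,y:C(x,y,100,190,5)
c3=lambda x,y:C(x,y,175,175,6.6); c4=lambda x,y:C(x,y,275,140,7)
S,D="scene","side"
tote=[(S,(-.18,.1,.11),c2(289,47)),(S,(0,.1,.11),c2(523,203)),(S,(0,-.1,.11),c2(290,475)),(S,(-.18,-.1,.11),c2(50,297)),
(S,(0,.1,0),c2(540,280)),(S,(0,-.1,0),c2(325,537)),(D,(0,.1,.11),c4(130,212)),(D,(-.18,.1,.11),c4(415,318)),(D,(0,-.1,.11),c4(330,95)),
(D,(0,.1,0),c4(125,385)),(D,(-.18,.1,0),c4(393,495))]
v,r=fit(tote,[.477,-.23,-.09]);print("tote",v);print(r.T)
for n in(S,D): print(n,fit([o for o in tote if o[0]==n],v)[0])
mat=[(S,(-.125,.1,.003),c1(257,65)),(S,(-.125,-.1,.003),c1(75,340)),(S,(.125,-.1,.003),c1(512,540)),
(D,(.125,.1,.003),c3(68,390)),(D,(-.125,.1,.003),c3(453,568)),(D,(-.125,-.1,.003),c3(672,357))]
v,r=fit(mat,[.53,.2,0]);print("mat",v);print(r.T)
tray=[(S,(-.085,.065,.056),c1(347,78)),(S,(-.085,-.065,.056),c1(215,245)),
(D,(-.085,.065,.056),c3(370,408)),(D,(-.085,-.065,.056),c3(533,300)),(D,(.085,.065,.056),c3(118,293)),(D,(.085,-.065,.056),c3(288,187)),
(S,(.113,.03,.125),c1(668,215)),(S,(.1,-.03,.125-.0),c1(590,285)),(S,(.113,-.03,.125),c1(607,300)),
(D,(.1,.03,.126),c3(118,137)),(D,(.1,-.03,.126),c3(210,92))]
v,r=fit(tray,[.545,.21,-.03]);print("tray",v);print(r.T)
for n in(S,D): print(n,fit([o for o in tray if o[0]==n],v)[0])
# overlay of tray & tote
def ov(n,img,pts,v,col):
    c,s=np.cos(v[2]),np.sin(v[2])
    P=np.array([[v[0]+c*m[0]-s*m[1],v[1]+s*m[0]+c*m[1],m[2]] for m in pts])
    for p in proj(P,n): cv2.circle(img,(int(round((p[0])*4)),int(round(p[1]*4))),2,col,-1)
```

```text
tote [ 0.4764 -0.2287 -0.0914]
[[-0.0517 -0.1064 -0.4392 -0.4022  0.2506  0.1111 -0.2593 -0.309   0.0748
  -0.5831  0.0717]
 [-0.2907 -0.3444  0.4784  0.2174 -0.1507  0.5916  0.4172  0.4031 -0.0531
   0.1848  0.7744]]
scene [ 0.4765 -0.2283 -0.0928]
side [ 0.4774 -0.2315 -0.0887]
mat [0.5293 0.2014 0.0349]
[[-0.1995 -0.5656  0.1131 -0.8007 -0.2028  0.3019]
 [-0.0306 -0.1716  0.0255 -0.0338 -0.2144 -0.2183]]
tray [ 0.5483  0.2129 -0.0286]
[[-0.1831 -0.4002 -0.9945 -0.3685 -0.4798 -0.246   0.1362 -0.8018  0.3561
   1.8286  0.2819]
 [-0.801   0.6178  0.4577 -2.0343 -0.6252 -1.0323 -1.2929 -0.0877 -0.5142
  -0.2561 -0.6418]]
scene [ 0.5495  0.2122 -0.0401]
side [ 0.5454  0.215  -0.0176]
```

```bash
cat >> h.py <<'E'
def tf(v,m,z0=0):
    c,s=np.cos(v[2]),np.sin(v[2]); m=np.atleast_2d(m)
    return np.c_[v[0]+c*m[:,0]-s*m[:,1],v[1]+s*m[:,0]+c*m[:,1],m[:,2]+z0]
TL=[[(-.085,y,.053),(.085,y,.053)] for y in(.065,-.065)]+[[(x,-.065,.053),(x,.065,.053)] for x in(-.085,.085)]+\
   [[(.113,-.03,.122),(.113,.03,.122)],[(-.085,-.065,.014),(.085,-.065,.014)],[(-.04,-.05,0),(-.04,.05,0)],[(.074,-.05,0),(.074,.05,0)],[(.113,-.03,.122),(.0765,-.03,.004)],[(.113,.03,.122),(.0765,.03,.004)]]
OL=[[(0,-.1,.11),(0,.1,.11)],[(-.18,-.1,.11),(-.18,.1,.11)],[(-.18,.1,.11),(0,.1,.11)],[(-.18,-.1,.11),(0,-.1,.11)],[(0,-.1,0),(0,.1,0)],[(-.18,.1,0),(0,.1,0)],[(0,.1,0),(0,.1,.11)]]
def overlay(n,img,x0,y0,x1,y1,f,items,out):
    a=cv2.resize(img[y0:y1,x0:x1,::-1],None,fx=f,fy=f,interpolation=cv2.INTER_CUBIC)
    for lines,T,col in items:
        for l in lines:
            p=proj(T(np.array(l)),n); q=np.round(((p+.5-[x0,y0])*f-.5)).astype(int)
            cv2.line(a,tuple(map(int,q[0])),tuple(map(int,q[1])),col,1,cv2.LINE_AA)
    cv2.imwrite(out,a)
E
python3 - <<'E'
from h import *
a=cv2.imread("pics/scene0.png")[:,:,::-1];b=cv2.imread("pics/side0.png")[:,:,::-1]
v=[.5483,.2129,-.0286]
T=lambda m:tf(v,m,.003)
overlay("scene",a,215,130,335,220,6.6,[(TL,T,(0,0,255))],"pics/o1.png")
overlay("side",b,175,175,295,265,6.6,[(TL,T,(0,0,255))],"pics/o2.png")
E
```

```text
(no output)
```

View pics/o1.png

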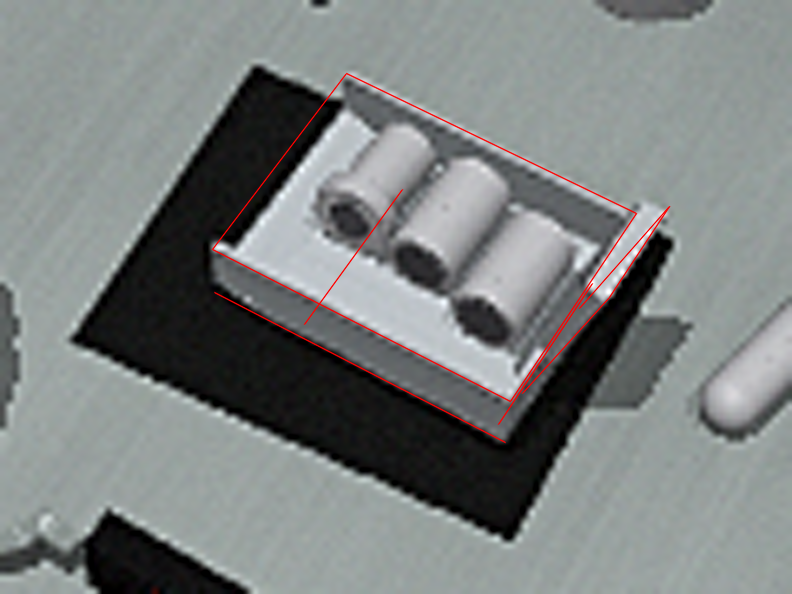

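View pics/o2.png

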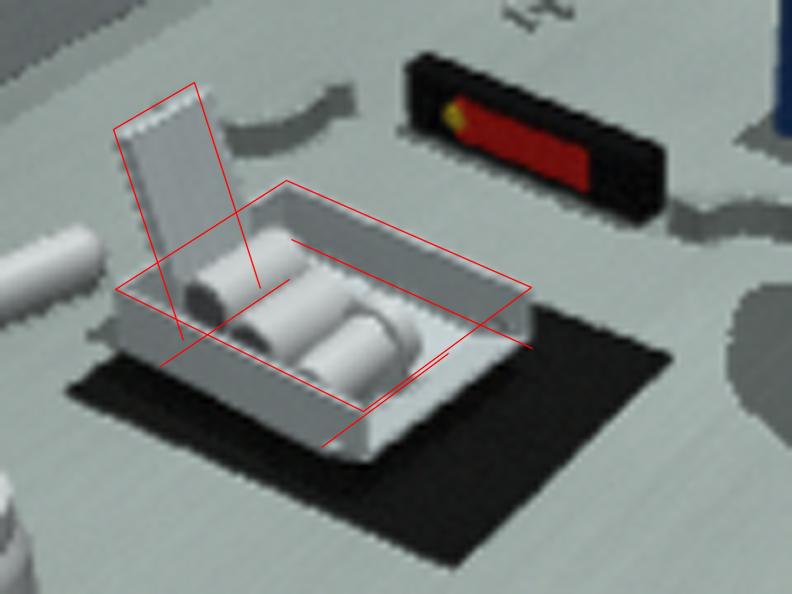

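```bash
cat >> h.py <<'E'
def tool_for(yaw,th=0):
    """tool rotation gripping plate when tray yaw, tilt th (spout down)"""
    B=R.from_euler('z',yaw).as_matrix()@R.from_euler('y',-th).as_matrix()
    u=np.array([np.sin(.3),0,np.cos(.3)]); y=-np.array([np.cos(.3),0,-np.sin(.3)]); z=-u; x=np.cross(y,z)
    return B@np.c_[x,y,z]
def tcp_for(handle,Rt,back=0): return np.asarray(handle)+Rt[:,2]*(grip_depth-back)
def delta(p,Rt,s=None,frm=None):
    s=s or get_state()
    R0=frm[1] if frm else R.from_euler('xyz',s["ee_rot"]).as_matrix(); p0=frm[0] if frm else s["eef_pos"]
    d=R0.T@(p-p0); w=R.from_matrix(R0.T@Rt).as_rotvec()
    print("slide mm",np.round(d*1000,1),"rot deg",np.round(np.degrees(w),2)); print("slide",np.round(d/.5,4).tolist(),"turn",np.round(w/2/np.pi,4).tolist())
def st():
    s=get_state(); print("t%.2f"%s["t"],"p",np.round(s["eef_pos"],4),"rpy",np.round(s["ee_rot"],4),"F",np.round(s["force"],2),"M",np.round(s["moment"],2),"w%.4f"%s["width"],"q",np.round(s["q"],2))
E
python3 - <<'E'
from h import *
v=np.array([.5483,.2129,-.0286])
Rt=tool_for(v[2]); h=tf(v,(.099,0,.096),.003)[0]
p=tcp_for(h,Rt,.09); print(h,p,R.from_matrix(Rt).as_euler('xyz'))
delta(p,Rt)
E
```

```text
[0.64725951 0.21006899 0.099     ] [0.66829195 0.20946729 0.16701996] [ 2.84159265e+00 -2.22044605e-16 -1.59939633e+00]
slide mm [-698.9  718.7   59.6] rot deg [-14.62  11.22 -73.97]
slide [-1.3978, 1.4374, 0.1193] turn [-0.0406, 0.0312, -0.2055]
```

```bash
python3 -m crank '[{"slide":[-0.2,0.2,-0.1],"turn":[0,0,-0.1],"fingers":0.1},{"slide":[-0.4,0.41,-0.1],"turn":[0,0,-0.1],"fingers":0.1},{"slide":[-0.7,0.72,-0.1],"turn":[0,0,-0.1],"fingers":0.1},{"slide":[-0.7,0.72,-0.1],"turn":[0,0,-0.1],"fingers":0.1},{"slide":[-0.7,0.72,-0.1],"turn":[0,0,-0.1],"fingers":0.1}]'
python3 -m crank '[{"slide":[-0.7,0.2,0],"turn":[0,0,-0.06],"fingers":0.1},{"slide":[-0.7,0.2,0],"turn":[0,0,-0.1],"fingers":0.1},{"slide":[-0.7,0.2,0],"turn":[0,0,-0.1],"fingers":0.1},{"slide":[-0.7,0.2,0],"turn":[0,0,-0.1],"fingers":0.1},{"slide":[-0.7,0.2,0],"turn":[0,0,-0.1],"fingers":0.1}]'
python3 - <<'E'
from h import *
st()
v=np.array([.5483,.2129,-.0286]);Rt=tool_for(v[2]); h=tf(v,(.099,0,.096),.003)[0]
delta(tcp_for(h,Rt,.11),Rt)
E
```

```text
t: 0.57
eef_pos: [0.265, -0.4772, 0.2551]
ee_rot: [3.141, -0.0, -2.271]
force: [1.8, -0.1, -0.1]
width: 0.0596
t: 0.98
eef_pos: [0.3514, -0.2872, 0.2554]
ee_rot: [-3.141, 0.0, -1.645]
force: [1.7, -0.2, 0.2]
width: 0.0481
t0.98 p [ 0.3514 -0.2872  0.2554] rpy [-3.1412e+00  1.0000e-04 -1.6449e+00] F [ 1.68 -0.2   0.2 ] M [ 0.03 -0.05  0.02] w0.0481 q [-0.25 -0.04 -0.4  -0.   -1.2   0.17]
slide mm [-519.  -285.1   69.4] rot deg [-17.21   0.39  -2.59]
slide [-1.038, -0.5702, 0.1389] turn [-0.0478, 0.0011, -0.0072]
```

```bash
python3 -m crank '[{"slide":[-1.0,-0.55,0],"turn":[0,0,-0.007]},{"slide":[-1.0,-0.55,0],"turn":[0,0,-0.007]},{"slide":[-1.0,-0.55,0],"turn":[0,0,-0.007]},{"slide":[-1.0,-0.55,0],"turn":[0,0,-0.007]},{"slide":[-1.0,-0.55,0],"turn":[0,0,-0.007]}]'
python3 -m crank '[{"slide":[-0.65,-0.34,0],"turn":[-0.02,0,0]},{"slide":[-0.65,-0.34,0],"turn":[-0.04,0,0]},{"slide":[-0.65,-0.34,0],"turn":[-0.047,0,0]},{"slide":[-0.65,-0.34,0],"turn":[-0.047,0,0]},{"slide":[-0.65,-0.34,0],"turn":[-0.047,0,0]}]'
python3 - <<'E'
from h import *
st()
v=np.array([.5483,.2129,-.0286]);Rt=tool_for(v[2]); h=tf(v,(.099,0,.096),.003)[0]
delta(tcp_for(h,Rt,.09),Rt)
E
```

```text
t0.98 p [ 0.3514 -0.2872  0.2554] rpy [-3.1412e+00  1.0000e-04 -1.6449e+00] F [ 1.68 -0.2   0.2 ] M [ 0.03 -0.05  0.02] w0.0481 q [-0.25 -0.04 -0.4  -0.   -1.2   0.17]
slide mm [-518.7 -279.2   88.5] rot deg [-17.21   0.39  -2.59]
slide [-1.0374, -0.5584, 0.1771] turn [-0.0478, 0.0011, -0.0072]invalid input at $[0]: expected keys turn, slide, fingers
invalid input at $[0]: expected keys turn, slide, fingers
```

```bash
python3 -m crank '[{"slide":[-1.0,-0.55,0],"turn":[0,0,-0.007],"fingers":0.1},{"slide":[-1.0,-0.55,0],"turn":[0,0,-0.007],"fingers":0.1},{"slide":[-1.0,-0.55,0],"turn":[0,0,-0.007],"fingers":0.1},{"slide":[-1.0,-0.55,0],"turn":[0,0,-0.007],"fingers":0.1},{"slide":[-1.0,-0.55,0],"turn":[0,0,-0.007],"fingers":0.1}]'
python3 -m crank '[{"slide":[-0.65,-0.34,0],"turn":[-0.02,0,0],"fingers":0.1},{"slide":[-0.65,-0.34,0],"turn":[-0.04,0,0],"fingers":0.1},{"slide":[-0.65,-0.34,0],"turn":[-0.047,0,0],"fingers":0.1},{"slide":[-0.65,-0.34,0],"turn":[-0.047,0,0],"fingers":0.1},{"slide":[-0.65,-0.34,0],"turn":[-0.047,0,0],"fingers":0.1}]'
python3 - <<'E'
from h import *
st()
v=np.array([.5483,.2129,-.0286]);Rt=tool_for(v[2]); h=tf(v,(.099,0,.096),.003)[0]
delta(tcp_for(h,Rt,.09),Rt)
E
```

```text
t: 1.4
eef_pos: [0.4665, -0.113, 0.2557]
ee_rot: [-3.141, 0.0, -1.606]
force: [0.4, -1.1, -0.6]
width: 0.0482
t: 1.82
eef_pos: [0.5703, 0.0679, 0.2536]
ee_rot: [2.843, -0.001, -1.607]
force: [1.3, -0.9, -0.3]
width: 0.0482
t1.82 p [0.5703 0.0679 0.2536] rpy [ 2.8431e+00 -1.0000e-03 -1.6070e+00] F [ 1.29 -0.87 -0.34] M [-0.08 -0.99  0.04] w0.0482 q [ 0.38  0.37  0.1  -0.12 -1.58 -0.4 ]
slide mm [-145.1 -114.1   55.3] rot deg [-0.09  0.07 -0.43]
slide [-0.2901, -0.2282, 0.1106] turn [-0.0002, 0.0002, -0.0012]
```

```bash
python3 -m crank '[{"slide":[-0.29,-0.228,0.11],"turn":[0,0,-0.0012],"fingers":0.1},{"slide":[-0.29,-0.228,0.11],"turn":[0,0,-0.0012],"fingers":0.1},{"slide":[-0.29,-0.228,0.11],"turn":[0,0,-0.0012],"fingers":0.1},{"slide":[-0.29,-0.228,0.11],"turn":[0,0,-0.0012],"fingers":0.1},{"slide":[-0.29,-0.228,0.11],"turn":[0,0,-0.0012],"fingers":0.1}]'
python3 -m crank '[{"slide":[0,0,0],"turn":[0,0,0],"fingers":0.1},{"slide":[0,0,0],"turn":[0,0,0],"fingers":0.1}]'
python3 - <<'E'
from h import *
st()
v=np.array([.5483,.2129,-.0286]);Rt=tool_for(v[2]); h=tf(v,(.099,0,.096),.003)[0]
delta(tcp_for(h,Rt,.09),Rt);delta(tcp_for(h,Rt,.0),Rt)
c=get_calibration("wrist")
for n in("scene","side","wrist"): cv2.imwrite(f"pics/{n}1.png",cv2.resize(grab_frame(n),None,fx=1.5,fy=1.5,interpolation=cv2.INTER_CUBIC)[:,:,::-1])
w=cv2.imread("pics/wrist1.png")
T=lambda m:tf(v,m,.003)
for l in TL:
    p=proj(T(np.array(l)),"wrist",c)*1.5; cv2.line(w,tuple(map(int,p[0])),tuple(map(int,p[1])),(0,0,255),1)
cv2.imwrite("pics/wrist1o.png",w)
E
```

```text
t: 2.23
eef_pos: [0.6677, 0.2103, 0.1659]
ee_rot: [2.843, 0.001, -1.599]
force: [-0.5, -0.6, -1.1]
width: 0.0483
t: 2.4
eef_pos: [0.6668, 0.2083, 0.1668]
ee_rot: [2.843, 0.0, -1.598]
force: [-0.3, 0.1, 0.3]
width: 0.0483
t2.40 p [0.6668 0.2083 0.1668] rpy [ 2.8426e+00  3.0000e-04 -1.5982e+00] F [-0.31  0.06  0.29] M [-0.07 -0.82  0.03] w0.0483 q [ 0.5   0.61  0.32 -0.15 -1.54 -0.5 ]
slide mm [-1.2 -1.3 -0.6] rot deg [-0.06 -0.    0.07]
slide [-0.0023, -0.0026, -0.0013] turn [-0.0002, -0.0, 0.0002]
slide mm [-1.2 -1.2 89.4] rot deg [-0.06 -0.    0.07]
slide [-0.0023, -0.0024, 0.1787] turn [-0.0002, -0.0, 0.0002]
```

View pics/scene1.png

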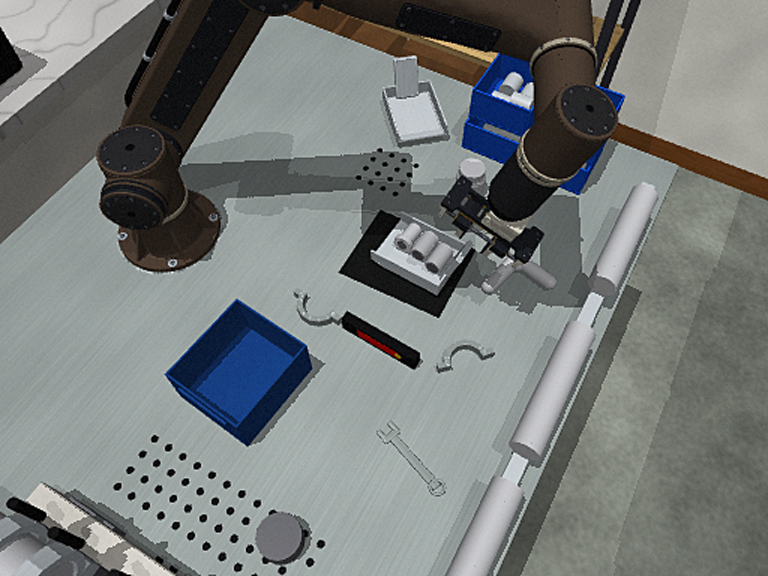

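View pics/side1.png

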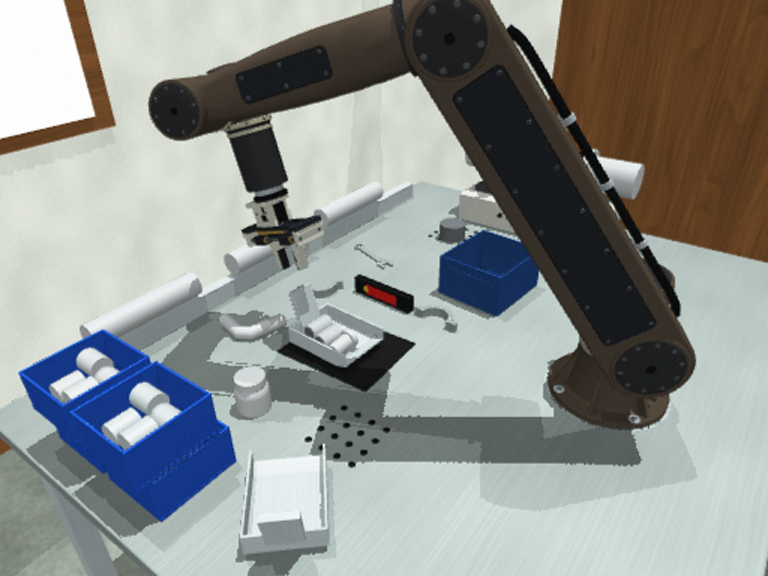

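View pics/wrist1o.png

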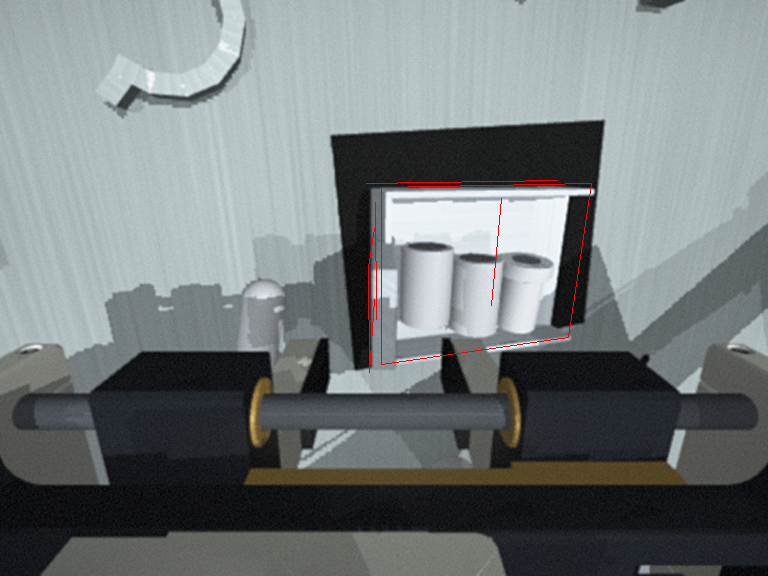

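```bash
python3 -m crank '[{"slide":[0,0,0.04],"turn":[0,0,0],"fingers":0.1},{"slide":[0,0,0.08],"turn":[0,0,0],"fingers":0.1},{"slide":[0,0,0.12],"turn":[0,0,0],"fingers":0.1},{"slide":[0,0,0.15],"turn":[0,0,0],"fingers":0.1},{"slide":[0,0,0.178],"turn":[0,0,0],"fingers":0.1}]'
python3 -m crank '[{"slide":[0,0,0],"turn":[0,0,0],"fingers":0.1},{"slide":[0,0,0],"turn":[0,0,0],"fingers":0.1}]'
python3 - <<'E'
from h import *
st()
v=np.array([.5483,.2129,-.0286]);Rt=tool_for(v[2]); h=tf(v,(.099,0,.096),.003)[0]
delta(tcp_for(h,Rt,.0),Rt)
a=[cv2.resize(grab_frame(n)[130:260,200:370] if n=="scene" else grab_frame(n)[150:280,150:320],None,fx=4,fy=4,interpolation=cv2.INTER_CUBIC)[:,:,::-1] for n in("scene","side")]
cv2.imwrite("pics/g1.png",a[0]);cv2.imwrite("pics/g2.png",a[1])
cv2.imwrite("pics/g3.png",grab_frame("wrist")[:,:,::-1])
E
```

```text
t: 2.97
eef_pos: [0.6411, 0.2073, 0.0852]
ee_rot: [2.848, 0.003, -1.601]
force: [-1.1, 0.0, 0.8]
width: 0.0481
t: 3.13
eef_pos: [0.6415, 0.2075, 0.0856]
ee_rot: [2.847, 0.002, -1.6]
force: [0.4, -0.5, 0.2]
width: 0.0484
t3.13 p [0.6415 0.2075 0.0856] rpy [ 2.8469e+00  2.2000e-03 -1.6002e+00] F [ 0.39 -0.49  0.19] M [-0.03 -0.91  0.03] w0.0484 q [ 0.51  0.63  0.16 -0.16 -1.36 -0.49]
slide mm [-2.7 -1.5  4.3] rot deg [-0.31  0.14 -0.01]
slide [-0.0054, -0.0029, 0.0087] turn [-0.0008, 0.0004, -0.0]
```

View pics/g1.png

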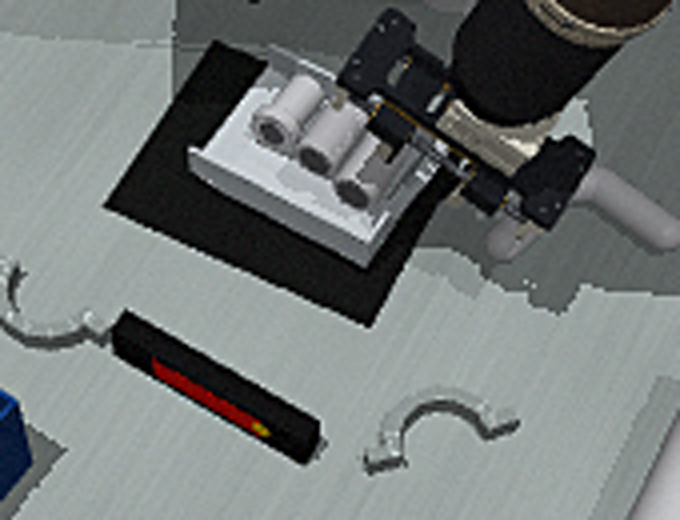

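View pics/g2.png

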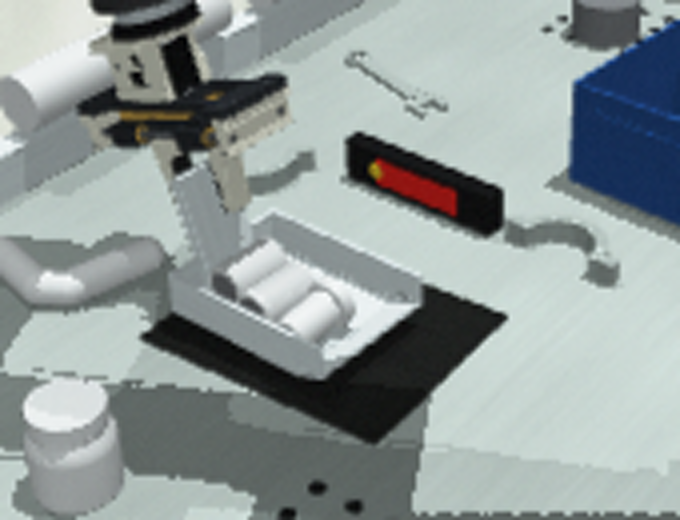

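View pics/g3.png

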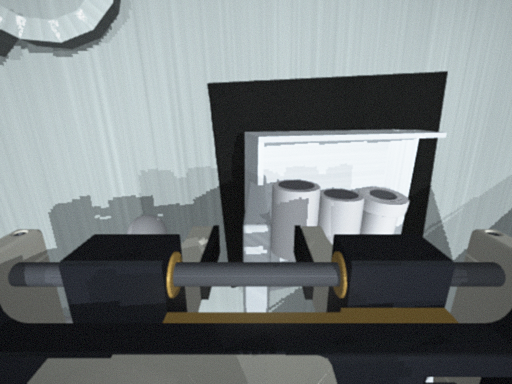

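```bash
python3 -m crank '[{"slide":[-0.005,0,0.008],"turn":[-0.0008,0,0],"fingers":0.1},{"slide":[-0.005,0,0.008],"turn":[-0.0008,0,0],"fingers":0.1},{"slide":[-0.005,0,0.008],"turn":[-0.0008,0,0],"fingers":-0.3},{"slide":[-0.005,0,0.008],"turn":[-0.0008,0,0],"fingers":-0.5},{"slide":[-0.005,0,0.008],"turn":[-0.0008,0,0],"fingers":-0.6}]' 20
python3 -m crank '[{"slide":[0,0,0],"turn":[0,0,0],"fingers":-0.68},{"slide":[0,0,0],"turn":[0,0,0],"fingers":-0.75},{"slide":[0,0,0],"turn":[0,0,0],"fingers":-1},{"slide":[0,0,0],"turn":[0,0,0],"fingers":-1},{"slide":[0,0,0],"turn":[0,0,0],"fingers":-1}]' 20
python3 -m crank '[{"slide":[0,0,0],"turn":[0,0,0],"fingers":-1},{"slide":[0,0,0],"turn":[0,0,0],"fingers":-1},{"slide":[0,0,0],"turn":[0,0,0],"fingers":-1}]' 58
python3 -c "from h import *;st()"
```

```text
t: 3.7
eef_pos: [0.6404, 0.211, 0.0806]
ee_rot: [2.841, 0.002, -1.6]
force: [0.3, 0.4, 0.8]
width: 0.0337
t: 4.12
eef_pos: [0.6405, 0.211, 0.0806]
ee_rot: [2.841, 0.002, -1.6]
force: [0.1, 0.1, -0.5]
width: 0.0137
t: 4.37
eef_pos: [0.6404, 0.2109, 0.0806]
ee_rot: [2.841, 0.002, -1.6]
force: [-0.6, 0.1, -1.0]
width: 0.0132
t4.37 p [0.6404 0.2109 0.0806] rpy [ 2.8414e+00  2.2000e-03 -1.5996e+00] F [-0.58  0.12 -1.01] M [ 0.03 -1.11  0.06] w0.0132 q [ 0.51  0.64  0.16 -0.16 -1.35 -0.49]
```

```bash
python3 -m crank '[{"slide":[0,0.0008,-0.0025],"turn":[0,0,0],"fingers":-1},{"slide":[0,0.0020,-0.0065],"turn":[0,0,0],"fingers":-1},{"slide":[0,0.0034,-0.011],"turn":[0,0,0],"fingers":-1},{"slide":[0,0.0048,-0.0155],"turn":[0,0,0],"fingers":-1},{"slide":[0,0.006,-0.0195],"turn":[0,0,0],"fingers":-1}]'
python3 -m crank '[{"slide":[0,0.001,-0.003],"turn":[0,0,0],"fingers":-1},{"slide":[0,0.001,-0.003],"turn":[0,0,0],"fingers":-1},{"slide":[0,0.001,-0.003],"turn":[0,0,0],"fingers":-1}]'
cat > look.py <<'E'
from h import *
import sys
st(); k=sys.argv[1]; r=eval(sys.argv[2]) # crop dict
for n,(x0,y0,x1,y1,f) in r.items():
    cv2.imwrite(f"pics/{k}_{n}.png",cv2.resize(grab_frame(n)[y0:y1,x0:x1],None,fx=f,fy=f,interpolation=cv2.INTER_CUBIC)[:,:,::-1])
E
python3 look.py l1 '{"side":(150,150,320,280,4),"wrist":(100,50,500,300,2)}'
```

```text
t: 4.78
eef_pos: [0.6404, 0.2109, 0.091]
ee_rot: [2.841, 0.002, -1.6]
force: [-0.4, 0.5, -4.3]
width: 0.0138
t: 5.03
eef_pos: [0.6404, 0.2109, 0.0925]
ee_rot: [2.842, 0.002, -1.6]
force: [-0.6, 0.9, -4.3]
width: 0.0136
t5.03 p [0.6404 0.2109 0.0925] rpy [ 2.8416e+00  2.4000e-03 -1.5997e+00] F [-0.57  0.94 -4.26] M [-0.04 -1.62  0.02] w0.0136 q [ 0.51  0.63  0.17 -0.16 -1.37 -0.49]
```

View pics/l1_side.png

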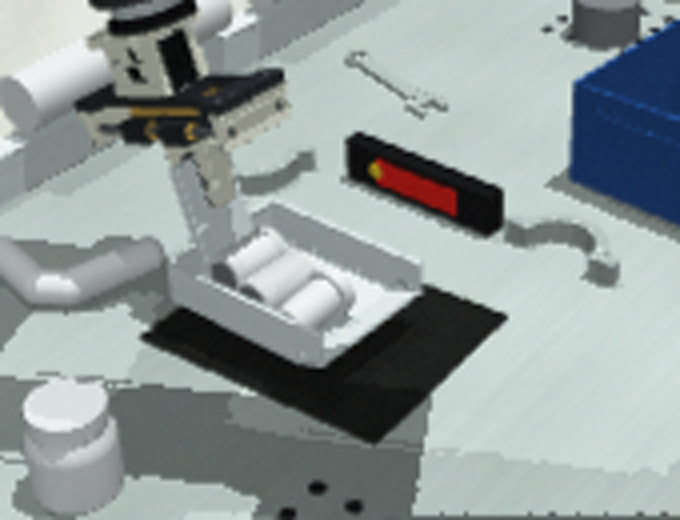

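View pics/l1_wrist.png

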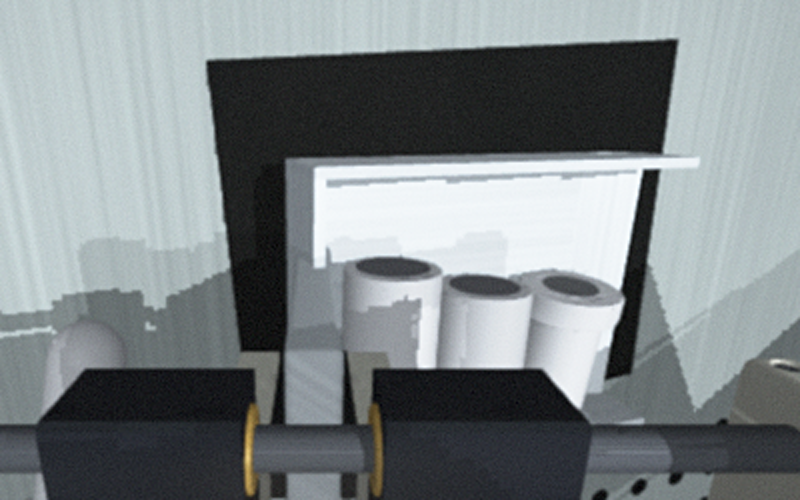

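```bash
python3 -m crank '[{"slide":[0,0.003,-0.009],"turn":[0,0,0],"fingers":-1},{"slide":[0,0.009,-0.028],"turn":[0,0,0],"fingers":-1},{"slide":[0,0.018,-0.056],"turn":[0,0,0],"fingers":-1},{"slide":[0,0.027,-0.085],"turn":[0,0,0],"fingers":-1},{"slide":[0,0.036,-0.114],"turn":[0,0,0],"fingers":-1}]'
python3 -m crank '[{"slide":[0,0.009,-0.029],"turn":[0,0,0],"fingers":-1},{"slide":[0,0.018,-0.058],"turn":[0,0,0],"fingers":-1},{"slide":[0,0.027,-0.087],"turn":[0,0,0],"fingers":-1},{"slide":[0,0.036,-0.116],"turn":[0,0,0],"fingers":-1},{"slide":[0,0.045,-0.145],"turn":[0,0,0],"fingers":-1}]'
python3 -m crank '[{"slide":[0,0.006,-0.020],"turn":[0,0,0],"fingers":-1},{"slide":[0,0.009,-0.030],"turn":[0,0,0],"fingers":-1},{"slide":[0,0.01,-0.033],"turn":[0,0,0],"fingers":-1},{"slide":[0,0.01,-0.033],"turn":[0,0,0],"fingers":-1}]'
python3 - <<'E'
from h import *
st()
v=np.array([.4764,-.2287,-.0914]); Rt=tool_for(v[2]); h=tf(v,(.139,0,.082),.110+.045)[0]
delta(tcp_for(h,Rt),Rt)
E
python3 look.py l2 '{"scene":(180,80,372,224,4)}'
```

```text
t: 5.55
eef_pos: [0.6402, 0.2107, 0.1537]
ee_rot: [2.842, 0.002, -1.599]
force: [0.5, -0.3, -3.6]
width: 0.0138
t: 5.97
eef_pos: [0.64, 0.2105, 0.23]
ee_rot: [2.842, 0.002, -1.6]
force: [-0.5, 0.8, -4.4]
width: 0.0133
t: 6.3
eef_pos: [0.64, 0.2106, 0.2454]
ee_rot: [2.841, 0.003, -1.6]
force: [0.3, -0.2, -4.6]
width: 0.0136
t6.30 p [0.64   0.2106 0.2454] rpy [ 2.8414e+00  2.5000e-03 -1.5996e+00] F [ 0.27 -0.23 -4.63] M [-0.06 -1.67 -0.01] w0.0136 q [ 0.51  0.53  0.36 -0.16 -1.65 -0.53]
slide mm [452.3   9.4  29.3] rot deg [ 0.02 -0.92  3.47]
slide [0.9045, 0.0189, 0.0587] turn [0.0, -0.0026, 0.0096]
t6.30 p [0.64   0.2106 0.2454] rpy [ 2.8414e+00  2.5000e-03 -1.5996e+00] F [ 0.27 -0.23 -4.63] M [-0.06 -1.67 -0.01] w0.0136 q [ 0.51  0.53  0.36 -0.16 -1.65 -0.53]
```

View pics/l2_scene.png

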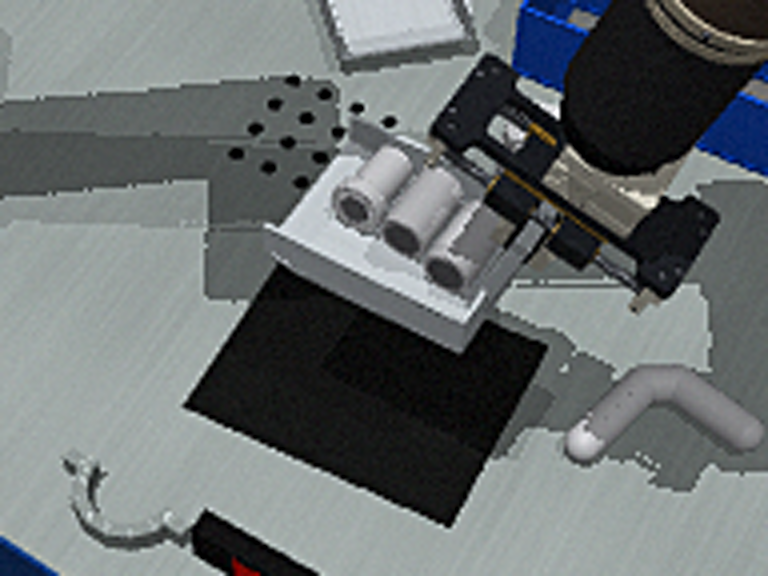

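```bash
python3 -m crank '[{"slide":[0.004,0,0],"turn":[0,0,0],"fingers":-1},{"slide":[0.012,0,0],"turn":[0,0,0],"fingers":-1},{"slide":[0.024,0,0],"turn":[0,0,0],"fingers":-1},{"slide":[0.042,0,0],"turn":[0,0,0],"fingers":-1},{"slide":[0.064,0,0],"turn":[0,0,0],"fingers":-1}]'
python3 -m crank '[{"slide":[0.026,0,0],"turn":[0,0,0.0003],"fingers":-1},{"slide":[0.052,0,0],"turn":[0,0,0.0006],"fingers":-1},{"slide":[0.078,0,0],"turn":[0,0,0.0010],"fingers":-1},{"slide":[0.104,0,0],"turn":[0,0,0.0014],"fingers":-1},{"slide":[0.130,0,0],"turn":[0,0,0.0018],"fingers":-1}]'
python3 -m crank '[{"slide":[0.026,0,0],"turn":[0,0,0.0004],"fingers":-1},{"slide":[0.052,0,0],"turn":[0,0,0.0008],"fingers":-1},{"slide":[0.078,0,0],"turn":[0,0,0.0012],"fingers":-1},{"slide":[0.104,0,0],"turn":[0,0,0.0016],"fingers":-1},{"slide":[0.130,0,0],"turn":[0,0,0.002],"fingers":-1}]'
python3 -m crank '[{"slide":[0.026,0,0],"turn":[0,0,0.0004],"fingers":-1},{"slide":[0.052,0,0],"turn":[0,0,0.0008],"fingers":-1},{"slide":[0.078,0,0],"turn":[0,0,0.0012],"fingers":-1},{"slide":[0.104,0,0],"turn":[0,0,0.0016],"fingers":-1},{"slide":[0.130,0,0],"turn":[0,0,0.002],"fingers":-1}]'
python3 - <<'E'
from h import *
st()
v=np.array([.4764,-.2287,-.0914]); Rt=tool_for(v[2]); h=tf(v,(.139,0,.082),.110+.045)[0]
delta(tcp_for(h,Rt),Rt)
E
python3 look.py l3 '{"scene":(100,130,292,274,4)}'
```

```text
t: 6.77
eef_pos: [0.639, 0.1778, 0.2449]
ee_rot: [2.841, 0.002, -1.599]
force: [-0.5, 0.1, -4.1]
width: 0.0137
t: 7.18
eef_pos: [0.6372, 0.1119, 0.2453]
ee_rot: [2.841, -0.001, -1.611]
force: [-0.1, 0.9, -4.8]
width: 0.0136
t: 7.6
eef_pos: [0.6346, 0.0474, 0.2452]
ee_rot: [2.841, -0.005, -1.623]
force: [1.1, -0.4, -4.2]
width: 0.0138
t: 8.02
eef_pos: [0.6313, -0.0175, 0.2455]
ee_rot: [2.841, -0.009, -1.635]
force: [0.4, 0.4, -3.9]
width: 0.0137
t8.02 p [ 0.6313 -0.0175  0.2455] rpy [ 2.8414 -0.0086 -1.6346] F [ 0.44  0.41 -3.88] M [-0.08 -1.66 -0.02] w0.0137 q [ 0.23  0.47  0.22 -0.08 -1.61 -0.29]
slide mm [224.1  -1.   29.4] rot deg [ 0.01 -0.94  1.36]
slide [0.4481, -0.0021, 0.0588] turn [0.0, -0.0026, 0.0038]
t8.02 p [ 0.6313 -0.0175  0.2455] rpy [ 2.8414 -0.0086 -1.6346] F [ 0.44  0.41 -3.88] M [-0.08 -1.66 -0.02] w0.0137 q [ 0.23  0.47  0.22 -0.08 -1.61 -0.29]
```

View pics/l3_scene.png

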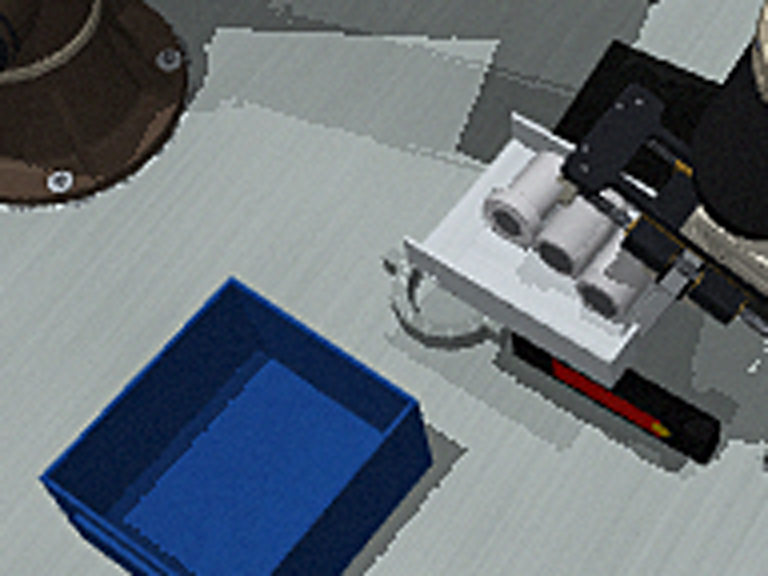

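```bash
python3 -m crank '[{"slide":[0.026,0,0],"turn":[0,-0.0003,0.0005],"fingers":-1},{"slide":[0.052,0,0],"turn":[0,-0.0006,0.0009],"fingers":-1},{"slide":[0.078,0,0],"turn":[0,-0.0009,0.0013],"fingers":-1},{"slide":[0.104,0,0],"turn":[0,-0.0012,0.0016],"fingers":-1},{"slide":[0.130,0,0],"turn":[0,-0.0015,0.002],"fingers":-1}]'
python3 -m crank '[{"slide":[0.026,0,0],"turn":[0,-0.0003,0.0005],"fingers":-1},{"slide":[0.052,0,0],"turn":[0,-0.0006,0.0009],"fingers":-1},{"slide":[0.078,0,0],"turn":[0,-0.0009,0.0013],"fingers":-1},{"slide":[0.104,0,0],"turn":[0,-0.0011,0.0016],"fingers":-1},{"slide":[0.130,0,0],"turn":[0,-0.0011,0.0018],"fingers":-1}]'
python3 -m crank '[{"slide":[0.026,0,0],"turn":[0,0,0],"fingers":-1},{"slide":[0.052,0,0],"turn":[0,0,0],"fingers":-1},{"slide":[0.077,0,0],"turn":[0,0,0],"fingers":-1},{"slide":[0.10,0,0],"turn":[0,0,0],"fingers":-1},{"slide":[0.119,0,0],"turn":[0,0,0],"fingers":-1}]'
python3 -m crank '[{"slide":[0.015,0,0],"turn":[0,0,0],"fingers":-1},{"slide":[0.026,0,0],"turn":[0,0,0],"fingers":-1},{"slide":[0.033,0,0],"turn":[0,0,0],"fingers":-1},{"slide":[0.036,0,0],"turn":[0,0,0],"fingers":-1},{"slide":[0.036,0,0],"turn":[0,0,0],"fingers":-1}]'
python3 - <<'E'
from h import *
st()
v=np.array([.4764,-.2287,-.0914]); Rt=tool_for(v[2]); h=tf(v,(.139,0,.082),.110+.045)[0]
delta(tcp_for(h,Rt),Rt)
E
python3 look.py l4 '{"scene":(80,150,272,294,4),"side":(270,70,400,210,4),"wrist":(0,0,512,384,1.5)}'
```

```text
t: 8.48
eef_pos: [0.6271, -0.0827, 0.2461]
ee_rot: [2.841, -0.003, -1.65]
force: [0.5, 0.1, -4.6]
width: 0.0135
t: 8.9
eef_pos: [0.622, -0.1473, 0.2463]
ee_rot: [2.842, 0.0, -1.662]
force: [-0.6, 0.7, -4.7]
width: 0.0137
t: 9.32
eef_pos: [0.6165, -0.2066, 0.2462]
ee_rot: [2.841, -0.0, -1.662]
force: [-0.3, -0.8, -5.5]
width: 0.0138
t: 9.73
eef_pos: [0.6151, -0.2231, 0.2462]
ee_rot: [2.841, 0.0, -1.662]
force: [0.1, 0.2, -3.9]
width: 0.014
t9.73 p [ 0.6151 -0.2231  0.2462] rpy [ 2.8414  0.     -1.6621] F [ 0.13  0.16 -3.94] M [-0.17 -1.61 -0.02] w0.0140 q [-0.06  0.5   0.25 -0.01 -1.62 -0.03]
slide mm [18.2 -4.1 27.2] rot deg [ 0.01 -0.    0.01]
slide [0.0364, -0.0081, 0.0544] turn [0.0, -0.0, 0.0]
t9.73 p [ 0.6151 -0.2231  0.2462] rpy [ 2.8414  0.     -1.6621] F [ 0.13  0.16 -3.94] M [-0.17 -1.61 -0.02] w0.0140 q [-0.06  0.5   0.25 -0.01 -1.62 -0.03]
```

View pics/l4_scene.png

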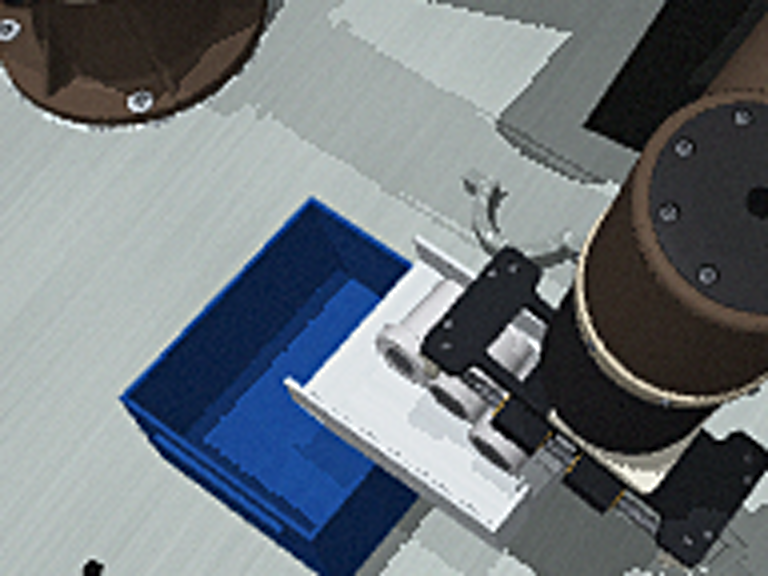

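View pics/l4_side.png

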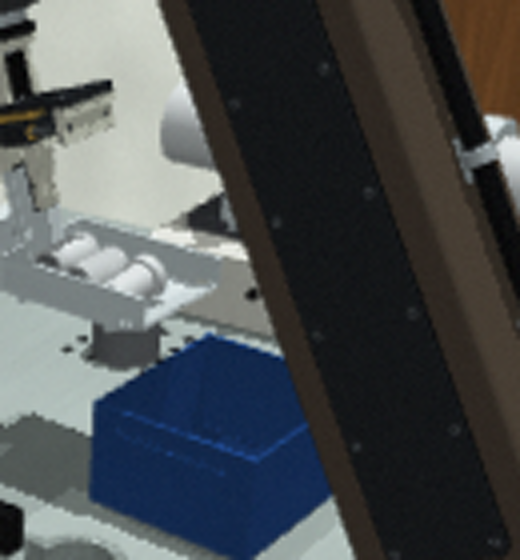

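View pics/l4_wrist.png

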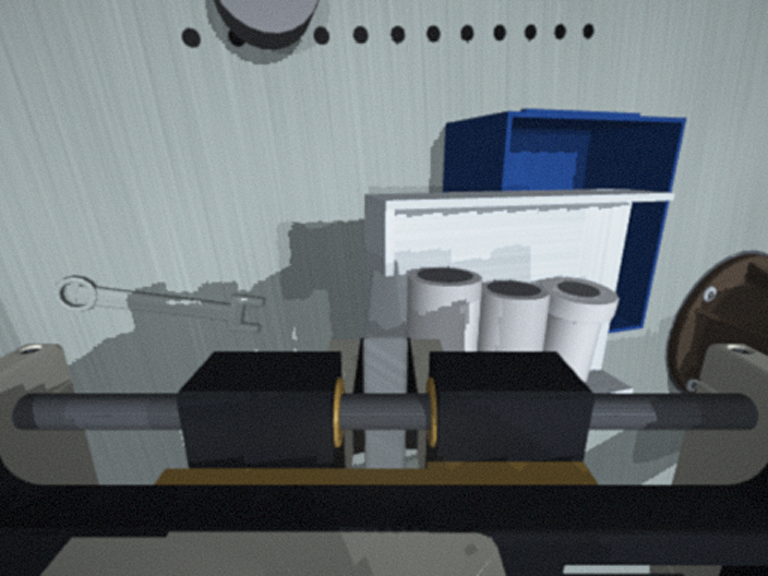

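Run:
```python
from h import *
s=get_state(); print(s["eef_pos"])
cw=get_calibration("wrist"); im={n:grab_frame(n) for n in("scene","side","wrist")}
np.savez("f4.npz",cw=cw["pose"],K=cw["K"],p=s["eef_pos"],r=s["ee_rot"],**im)
for n,(x0,y0,x1,y1,f) in {"scene":(140,200,230,290,8),"side":(265,115,335,165,11),"wrist":(230,120,460,230,3.4)}.items():
    cv2.imwrite(f"pics/l5_{n}.png",cv2.resize(im[n][y0:y1,x0:x1],None,fx=f,fy=f,interpolation=cv2.INTER_CUBIC)[:,:,::-1])
```

```text
[ 0.61520317 -0.22262572  0.24629608]
```

View pics/l5_scene.png

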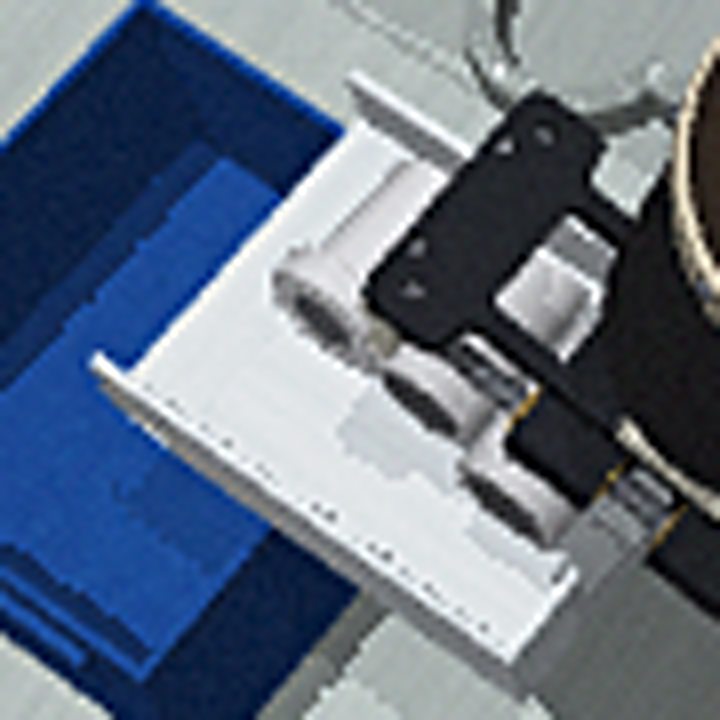

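View pics/l5_side.png

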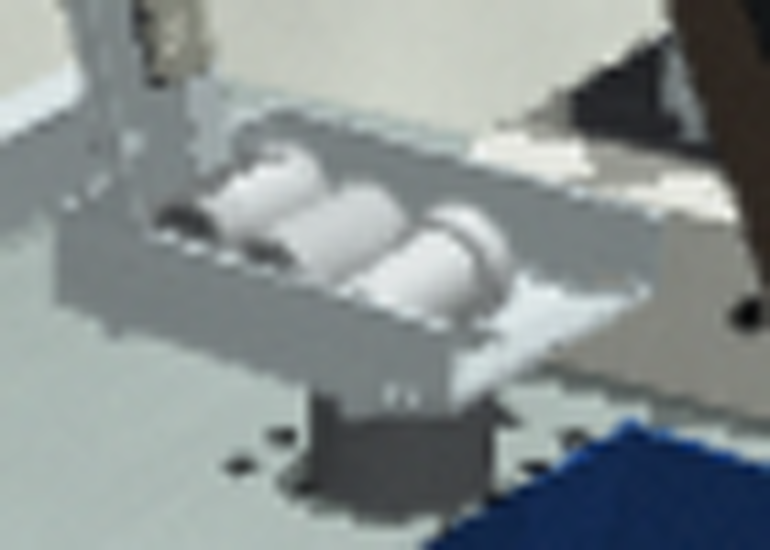

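View pics/l5_wrist.png

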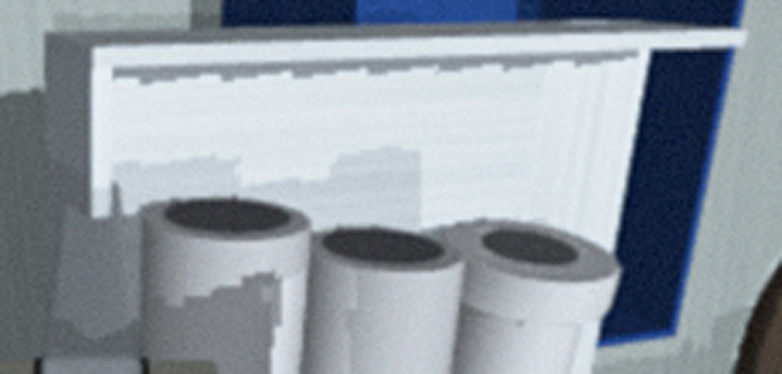

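Run:
```python
from h import *
np.set_printoptions(precision=4,suppress=True)
d=np.load("f4.npz"); cw=dict(K=d["K"],pose=d["cw"])
R0=R.from_euler('xyz',d["r"]).as_matrix(); p0=d["p"]
C=lambda x,y,ox,oy,f:((x+.5)/f+ox-.5,(y+.5)/f+oy-.5)
s=lambda x,y:C(x,y,140,200,8); e=lambda x,y:C(x,y,265,115,11); w=lambda x,y:C(x,y,230,120,3.4)
H=.053
obs=[("scene",(-.085,-.065,H),s(92,357)),("scene",(-.085,.065,H),s(352,75)),
("side",(-.085,-.065,H),e(662,212)),("side",(-.085,.065,H),e(455,340)),("side",(.085,.065,H),e(60,212)),("side",(.085,-.065,H),e(265,112)),("side",(.085,.065,.014),e(60,300)),
("wrist",(.085,-.065,H),w(92,45)),("wrist",(-.085,-.065,H),w(745,33))]
# nominal tray pose from grasp
yaw=-.0914; Rn=R0@tool_for(0).T; # tray rot
hn=p0-R0[:,2]*grip_depth; 
tn=hn-Rn@np.array([.099,0,.096])
print("nominal tray",tn,R.from_matrix(Rn).as_euler('xyz',degrees=True))
def f(v,reg=True):
    Rt=R.from_rotvec(v[3:]).as_matrix()@Rn; t=tn+v[:3]; r=[]
    for n,m,px in obs: r+=list(proj(t+Rt@np.array(m),n,cw if n=="wrist" else None)[0]-px)
    if reg: r+=list(v[:3]/.003)+list(v[3:]/.02)
    return np.array(r)
q=least_squares(f,np.zeros(6),loss='soft_l1').x
print("corr mm",q[:3]*1e3,"deg",np.degrees(q[3:])); print(f(q,0).reshape(-1,2).T); print(f(q*0,0).reshape(-1,2).T)
for nm,(t,Rt) in {"nom":(tn,Rn),"fit":(tn+q[:3],R.from_rotvec(q[3:]).as_matrix()@Rn)}.items():
    print(nm,"notch",t+Rt@np.array([-.04,0,.014]))
```

```text
nominal tray [ 0.5221 -0.2141  0.1683] [ 0.0063  0.0009 -5.2012]
corr mm [-0.2338  0.8297  0.3337] deg [-0.4068  0.0415 -0.3279]
[[-0.1704  0.7527  0.4818 -0.4398 -0.2923  1.4029 -0.3053 -0.0481 -0.0747]
 [-0.0344 -1.1874  0.4711 -0.3214 -0.1464 -0.6341  1.0691  0.1343 -0.5926]]
[[-0.3552  0.3211  0.5532 -0.1567 -0.1651  1.3678 -0.2255 -1.3668 -1.1431]
 [ 0.7321 -0.7755  0.4931 -0.493  -0.2279 -0.5372  1.0087 -1.014  -2.6721]]
nom notch [ 0.4823 -0.2105  0.1823]
fit notch [ 0.4821 -0.2094  0.1826]
```

```bash
python3 -m crank '[{"slide":[0.004,-0.002,0.006],"turn":[0,0,0],"fingers":-1},{"slide":[0.012,-0.006,0.020],"turn":[0,0,0],"fingers":-1},{"slide":[0.020,-0.013,0.042],"turn":[0,0,0],"fingers":-1},{"slide":[0.028,-0.020,0.065],"turn":[0,0,0],"fingers":-1},{"slide":[0.034,-0.0265,0.0855],"turn":[0,0,0],"fingers":-1}]'
python3 -m crank '[{"slide":[0.002,-0.0050,0.0165],"turn":[0,0,0],"fingers":-1},{"slide":[0.002,-0.008,0.026],"turn":[0,0,0],"fingers":-1},{"slide":[0.002,-0.009,0.029],"turn":[0,0,0],"fingers":-1},{"slide":[0.002,-0.009,0.029],"turn":[0,0,0],"fingers":-1}]'
cat > rel.py <<'E'
from h import *
np.set_printoptions(precision=4,suppress=True)
TOTE=np.array([.4764,-.2287,-.0914])
s=get_state(); st()
R0=R.from_euler('xyz',s["ee_rot"]).as_matrix(); Rn=R0@tool_for(0).T; t=s["eef_pos"]-R0[:,2]*grip_depth-Rn@np.array([.099,0,.096])
n=t+Rn@np.array([-.04,0,.014]); B=R.from_euler('z',TOTE[2]).as_matrix()
d=B.T@(n-[TOTE[0],TOTE[1],.11]); print("notch in rim mm",np.round(d*1e3,1),"tilt deg",round(np.degrees(np.arctan2(-(B.T@Rn)[0,2],Rn[2,2])),2),"rest rpy",np.round(R.from_matrix(B.T@Rn).as_euler('xyz',degrees=True),2))
E
python3 rel.py
python3 look.py l6 '{"side":(255,110,345,200,8),"scene":(130,200,230,290,7)}'
```

```text
t: 10.45
eef_pos: [0.6129, -0.2405, 0.1993]
ee_rot: [2.84, 0.0, -1.663]
force: [-0.4, 0.7, -4.8]
width: 0.0137
t: 10.78
eef_pos: [0.6134, -0.241, 0.1858]
ee_rot: [2.841, -0.0, -1.662]
force: [-0.0, 0.5, -3.7]
width: 0.0137
t10.78 p [ 0.6134 -0.241   0.1858] rpy [ 2.8406 -0.0001 -1.662 ] F [-0.02  0.55 -3.72] M [-0.13 -1.66  0.01] w0.0137 q [-0.08  0.54  0.17 -0.   -1.5  -0.01]
notch in rim mm [ 4.   0.2 11.9] tilt deg -0.06 rest rpy [-0.    0.06  0.01]
t10.78 p [ 0.6134 -0.241   0.1858] rpy [ 2.8406e+00 -1.0000e-04 -1.6620e+00] F [-0.02  0.55 -3.72] M [-0.13 -1.66  0.01] w0.0137 q [-0.08  0.54  0.17 -0.   -1.5  -0.01]
```

View pics/l6_side.png

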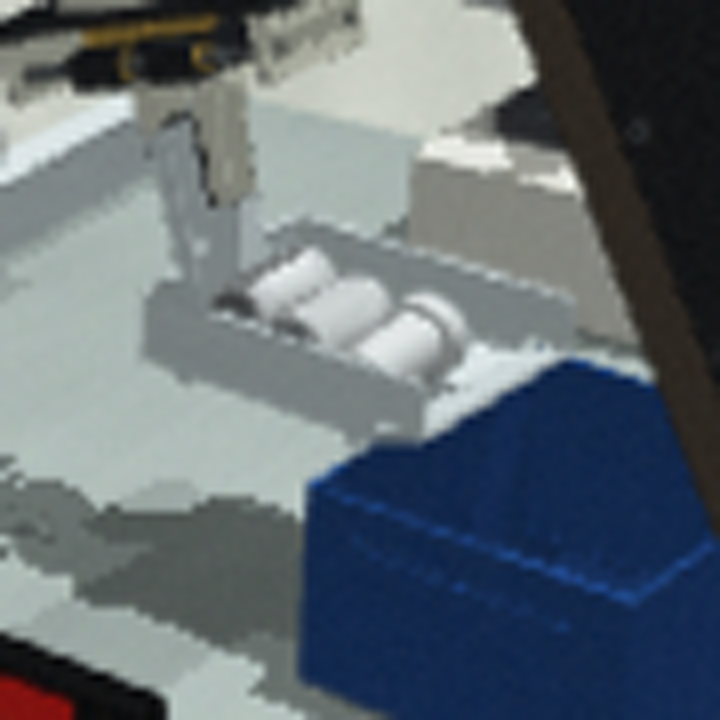

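View pics/l6_scene.png

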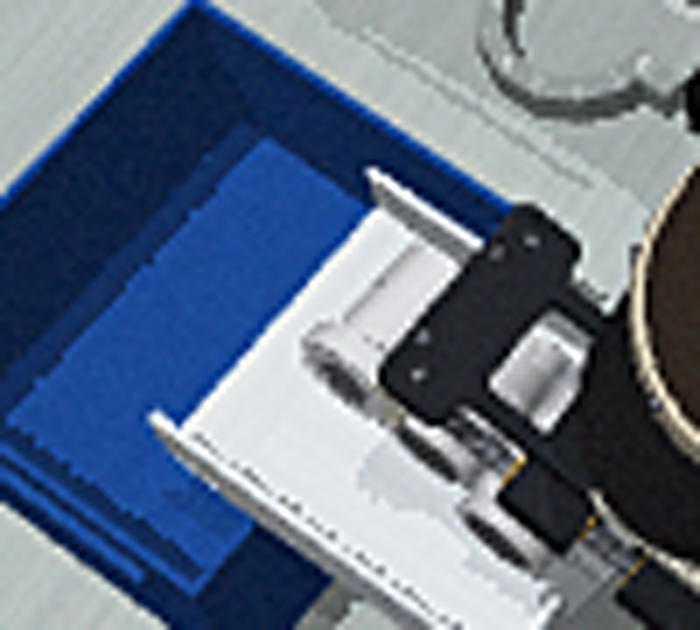

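```bash
python3 -m crank '[{"slide":[0,-0.0012,0.0038],"turn":[0,0,0],"fingers":-1},{"slide":[0,-0.0024,0.0076],"turn":[0,0,0],"fingers":-1},{"slide":[0,-0.0036,0.0115],"turn":[0,0,0],"fingers":-1},{"slide":[0,-0.0044,0.0145],"turn":[0,0,0],"fingers":-1},{"slide":[0,-0.005,0.016],"turn":[0,0,0],"fingers":-1}]'
python3 rel.py
python3 -m crank '[{"slide":[0,-0.0006,0.0019],"turn":[0,0,0],"fingers":-1},{"slide":[0,-0.0006,0.0019],"turn":[0,0,0],"fingers":-1},{"slide":[0,-0.0006,0.0019],"turn":[0,0,0],"fingers":-1}]'
python3 rel.py
```

```text
t: 11.3
eef_pos: [0.6134, -0.241, 0.1777]
ee_rot: [2.841, 0.0, -1.662]
force: [-0.1, 0.2, -4.6]
width: 0.0134
t11.30 p [ 0.6134 -0.241   0.1777] rpy [ 2.8412  0.0001 -1.662 ] F [-0.11  0.18 -4.58] M [-0.18 -1.58 -0.  ] w0.0134 q [-0.08  0.55  0.16 -0.   -1.49 -0.01]
notch in rim mm [4.  0.3 3.7] tilt deg -0.02 rest rpy [0.   0.02 0.01]
t: 11.55
eef_pos: [0.6135, -0.2411, 0.1769]
ee_rot: [2.841, -0.0, -1.662]
force: [-0.8, -0.1, -3.4]
width: 0.0139
t11.55 p [ 0.6135 -0.2411  0.1769] rpy [ 2.8414 -0.0001 -1.6621] F [-0.85 -0.14 -3.39] M [-0.18 -1.68 -0.01] w0.0139 q [-0.08  0.55  0.16 -0.   -1.49 -0.01]
notch in rim mm [4.2 0.2 2.9] tilt deg -0.01 rest rpy [-0.    0.01  0.01]
```

```bash
python3 -m crank '[{"slide":[0,-0.0006,0.0019],"turn":[0,0,0],"fingers":-1},{"slide":[0,-0.0012,0.0038],"turn":[0,0,0],"fingers":-1},{"slide":[0,-0.0012,0.0038],"turn":[0,0,0],"fingers":-1}]'
python3 rel.py
python3 -m crank '[{"slide":[0,-0.0006,0.0019],"turn":[0,0,0],"fingers":-1},{"slide":[0,-0.0006,0.0019],"turn":[0,0,0],"fingers":-1},{"slide":[0,-0.0006,0.0019],"turn":[0,0,0],"fingers":-1}]'
python3 rel.py
```

```text
t: 11.8
eef_pos: [0.6134, -0.241, 0.1747]
ee_rot: [2.841, 0.0, -1.662]
force: [-0.1, 0.0, -4.3]
width: 0.0141
t11.80 p [ 0.6134 -0.241   0.1747] rpy [ 2.8412  0.0001 -1.6621] F [-0.15  0.02 -4.32] M [-0.12 -1.61 -0.05] w0.0141 q [-0.08  0.55  0.16 -0.   -1.48 -0.01]
notch in rim mm [4.1 0.3 0.7] tilt deg -0.02 rest rpy [0.   0.02 0.01]
t: 12.05
eef_pos: [0.6135, -0.241, 0.1739]
ee_rot: [2.841, -0.0, -1.662]
force: [0.4, -0.3, -3.5]
width: 0.0135
t12.05 p [ 0.6135 -0.241   0.1739] rpy [ 2.8413 -0.     -1.6621] F [ 0.35 -0.32 -3.52] M [-0.19 -1.66  0.04] w0.0135 q [-0.08  0.55  0.16 -0.   -1.48 -0.01]
notch in rim mm [ 4.2  0.2 -0.1] tilt deg -0.01 rest rpy [-0.    0.01  0.01]
```

```bash
python3 -m crank '[{"slide":[0,-0.0006,0.0019],"turn":[0,0,0],"fingers":-1},{"slide":[0,-0.0006,0.0019],"turn":[0,0,0],"fingers":-1}]'
python3 rel.py
python3 -m crank '[{"slide":[0,-0.0006,0.0019],"turn":[0,0,0],"fingers":-1},{"slide":[0,-0.0006,0.0019],"turn":[0,0,0],"fingers":-1}]'
python3 rel.py
python3 -m crank '[{"slide":[0,-0.0006,0.0019],"turn":[0,0,0],"fingers":-1},{"slide":[0,-0.0006,0.0019],"turn":[0,0,0],"fingers":-1}]'
python3 rel.py
```

```text
t: 12.22
eef_pos: [0.6136, -0.2411, 0.1735]
ee_rot: [2.842, -0.0, -1.662]
force: [1.3, 0.5, -1.8]
width: 0.0136
t12.22 p [ 0.6136 -0.2411  0.1735] rpy [ 2.8418 -0.0004 -1.6618] F [ 1.26  0.5  -1.76] M [ 0.07 -1.14 -0.09] w0.0136 q [-0.08  0.55  0.16 -0.   -1.48 -0.01]
notch in rim mm [ 4.4  0.1 -0.6] tilt deg 0.01 rest rpy [-0.02 -0.01  0.02]
t: 12.38
eef_pos: [0.6138, -0.2411, 0.1732]
ee_rot: [2.842, -0.001, -1.661]
force: [1.7, 1.0, 4.0]
width: 0.0135
t12.38 p [ 0.6138 -0.2411  0.1732] rpy [ 2.8422 -0.0008 -1.6614] F [1.74 0.98 4.  ] M [ 0.58 -0.26 -0.21] w0.0135 q [-0.08  0.55  0.16 -0.   -1.48 -0.01]
notch in rim mm [ 4.6  0.  -0.9] tilt deg 0.04 rest rpy [-0.04 -0.04  0.04]
t: 12.55
eef_pos: [0.6139, -0.2412, 0.1729]
ee_rot: [2.843, -0.001, -1.661]
force: [1.2, 2.0, 8.1]
width: 0.0134
t12.55 p [ 0.6139 -0.2412  0.1729] rpy [ 2.8426 -0.0012 -1.6611] F [1.19 2.01 8.11] M [ 0.94  0.45 -0.28] w0.0134 q [-0.08  0.55  0.16 -0.   -1.48 -0.01]
notch in rim mm [ 4.7 -0.2 -1.2] tilt deg 0.06 rest rpy [-0.07 -0.06  0.06]
```

```bash
python3 -m crank '[{"slide":[0,0.0006,-0.0019],"turn":[0,0,0],"fingers":-1},{"slide":[0,0.0025,-0.0013],"turn":[0,0,0],"fingers":-1},{"slide":[0,0.0044,-0.0007],"turn":[0,0,0],"fingers":-1},{"slide":[0,0.0044,-0.0007],"turn":[0,0,0],"fingers":-1}]'
python3 rel.py
python3 -m crank '[{"slide":[0,0.0019,0.0006],"turn":[0,0,0],"fingers":-1},{"slide":[0,0.0019,0.0006],"turn":[0,0,0],"fingers":-1}]'
python3 rel.py
python3 -m crank '[{"slide":[0,0.0019,0.0006],"turn":[0,0,0],"fingers":-1},{"slide":[0,0.0019,0.0006],"turn":[0,0,0],"fingers":-1}]'
python3 rel.py
```

```text
t: 12.88
eef_pos: [0.6134, -0.2412, 0.1738]
ee_rot: [2.846, -0.001, -1.661]
force: [5.7, -0.4, 7.4]
width: 0.0136
t12.88 p [ 0.6134 -0.2412  0.1738] rpy [ 2.8464 -0.0011 -1.6613] F [ 5.73 -0.38  7.36] M [ 0.5  -1.49 -0.3 ] w0.0136 q [-0.08  0.55  0.15 -0.   -1.47 -0.01]
notch in rim mm [ 4.4 -0.2 -0.9] tilt deg 0.27 rest rpy [-0.06 -0.27  0.05]
t: 13.05
eef_pos: [0.6126, -0.2412, 0.1739]
ee_rot: [2.847, -0.001, -1.661]
force: [6.6, 0.5, 7.0]
width: 0.0138
t13.05 p [ 0.6126 -0.2412  0.1739] rpy [ 2.8468 -0.0012 -1.6612] F [6.55 0.54 6.97] M [ 0.39 -1.65 -0.18] w0.0138 q [-0.08  0.54  0.15 -0.   -1.47 -0.01]
notch in rim mm [ 3.6 -0.3 -0.9] tilt deg 0.3 rest rpy [-0.07 -0.3   0.06]
t: 13.22
eef_pos: [0.6115, -0.2412, 0.1739]
ee_rot: [2.847, -0.001, -1.661]
force: [5.5, -0.2, 7.5]
width: 0.0137
t13.22 p [ 0.6115 -0.2412  0.1739] rpy [ 2.8466 -0.0013 -1.6612] F [ 5.54 -0.2   7.46] M [ 0.33 -1.52 -0.15] w0.0137 q [-0.08  0.54  0.15 -0.   -1.47 -0.01]
notch in rim mm [ 2.5 -0.3 -0.8] tilt deg 0.29 rest rpy [-0.07 -0.29  0.06]
```

```bash
python3 -m crank '[{"slide":[0,0.0006,-0.0019],"turn":[0,0,0],"fingers":-1},{"slide":[0,0.0009,-0.0029],"turn":[0,0,0],"fingers":-1},{"slide":[0,0.0009,-0.0029],"turn":[0,0,0],"fingers":-1}]'
python3 rel.py
python3 look.py l7 '{"side":(255,110,345,200,8),"scene":(130,200,230,290,7)}'
```

```text
t: 13.47
eef_pos: [0.6099, -0.2408, 0.1735]
ee_rot: [2.842, -0.0, -1.662]
force: [3.7, -0.7, -0.0]
width: 0.0137
t13.47 p [ 0.6099 -0.2408  0.1735] rpy [ 2.8423 -0.0001 -1.662 ] F [ 3.72 -0.66 -0.  ] M [ 0.01 -1.7  -0.04] w0.0137 q [-0.08  0.54  0.15 -0.   -1.47 -0.01]
notch in rim mm [ 0.6  0.1 -0.7] tilt deg 0.04 rest rpy [-0.01 -0.04  0.01]
t13.47 p [ 0.6099 -0.2408  0.1735] rpy [ 2.8423e+00 -1.0000e-04 -1.6620e+00] F [ 3.72 -0.66 -0.  ] M [ 0.01 -1.7  -0.04] w0.0137 q [-0.08  0.54  0.15 -0.   -1.47 -0.01]
```

View pics/l7_scene.png

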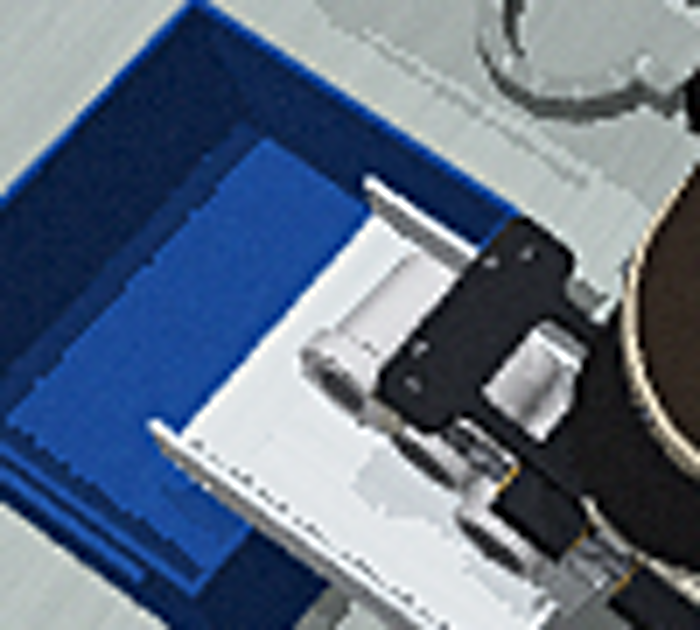

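View pics/l7_side.png

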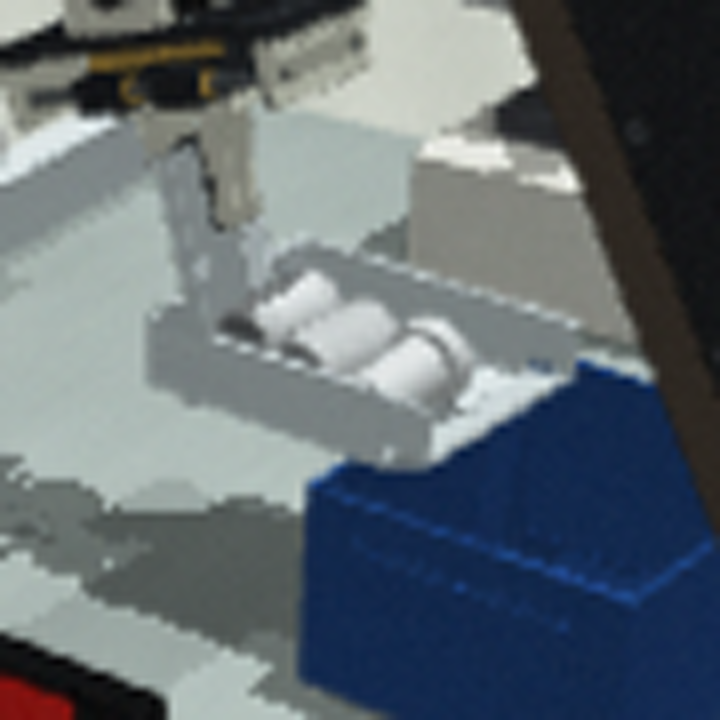

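```bash
python3 -m crank '[{"slide":[0,0,0],"turn":[0,0,0],"fingers":-1},{"slide":[0,0,0],"turn":[0,0,0],"fingers":-1},{"slide":[0,0,0],"turn":[0,0,0],"fingers":-1},{"slide":[0,0,0],"turn":[0,0,0],"fingers":-1}]'
python3 rel.py
python3 -m crank '[{"slide":[0,0.001,0.0003],"turn":[0,0,0],"fingers":-1},{"slide":[0,0.0019,0.0006],"turn":[0,0,0],"fingers":-1},{"slide":[0,0.0019,0.0006],"turn":[0,0,0],"fingers":-1}]'
python3 rel.py
python3 - <<'E'
# tilt plan: pivot = tray point (-.042,.014); tool frame at start: rows in tool axes
from h import *
# tray-frame geometry (x,z); tool y=-(cos.3,-sin.3), z=-(sin.3,cos.3)
a=.3;Y=-np.array([np.cos(a),-np.sin(a)]);Z=-np.array([np.sin(a),np.cos(a)])
tcp=np.array([.099,.096])+Z*grip_depth; pv=np.array([-.042,.014]); r=tcp-pv
# in tool coordinates: pivot->tcp
rt=np.array([r@Y,r@Z]); print("r tool y,z mm",rt*1e3)
for th in (1,2,3,4,5,6,8,10,12,15,18,20,24,30):
    t=np.radians(th)
    # tilt spout down: +x end rises; rotate (x,z) CCW in x-z plane (x right z up)
    rot=np.array([[np.cos(t),-np.sin(t)],[np.sin(t),np.cos(t)]])
    d=rot@r-r; print(th,"slide y %.4f z %.4f"%(d@Y/.5,d@Z/.5),"turn x",round(-th/360,5))
print(R.from_matrix(tool_for(0).T@tool_for(0,.1)).as_rotvec())
E
```

```text
t: 13.9
eef_pos: [0.6096, -0.2407, 0.1734]
ee_rot: [2.842, -0.0, -1.662]
force: [3.4, -1.1, 0.8]
width: 0.0136
t13.90 p [ 0.6096 -0.2407  0.1734] rpy [ 2.8415 -0.0001 -1.662 ] F [ 3.43 -1.1   0.83] M [-0.2  -1.85 -0.01] w0.0136 q [-0.08  0.54  0.15 -0.   -1.48 -0.01]
notch in rim mm [ 0.3  0.2 -0.6] tilt deg -0.01 rest rpy [-0.    0.01  0.01]
t: 14.15
eef_pos: [0.6084, -0.2406, 0.1734]
ee_rot: [2.841, -0.0, -1.662]
force: [3.4, -0.8, 0.7]
width: 0.0139
t14.15 p [ 0.6084 -0.2406  0.1734] rpy [ 2.8413 -0.0001 -1.6621] F [ 3.45 -0.79  0.66] M [-0.22 -1.78  0.05] w0.0139 q [-0.08  0.54  0.15 -0.   -1.47 -0.01]
notch in rim mm [-0.9  0.2 -0.6] tilt deg -0.01 rest rpy [-0.    0.01  0.  ]
r tool y,z mm [-110.46978802 -101.20594125]
1 slide y 0.0036 z -0.0038 turn x -0.00278
2 slide y 0.0072 z -0.0076 turn x -0.00556
3 slide y 0.0109 z -0.0113 turn x -0.00833
4 slide y 0.0147 z -0.0149 turn x -0.01111
5 slide y 0.0185 z -0.0185 turn x -0.01389
6 slide y 0.0224 z -0.0220 turn x -0.01667
8 slide y 0.0303 z -0.0288 turn x -0.02222
10 slide y 0.0385 z -0.0353 turn x -0.02778
12 slide y 0.0469 z -0.0415 turn x -0.03333
15 slide y 0.0599 z -0.0503 turn x -0.04167
18 slide y 0.0734 z -0.0584 turn x -0.05
20 slide y 0.0826 z -0.0634 turn x -0.05556
24 slide y 0.1014 z -0.0724 turn x -0.06667
30 slide y 0.1308 z -0.0834 turn x -0.08333
[0.1 0.  0. ]
```

```bash
python3 -m crank '[{"slide":[0,0.0019,0.0006],"turn":[0,0,0],"fingers":-1},{"slide":[0,0.0019,0.0006],"turn":[0,0,0],"fingers":-1}]'
python3 rel.py
python3 -m crank '[{"slide":[0,0.0019,0.0006],"turn":[0,0,0],"fingers":-1},{"slide":[0,0.0019,0.0006],"turn":[0,0,0],"fingers":-1}]'
python3 rel.py
python3 -m crank '[{"slide":[0,0.0019,0.0006],"turn":[0,0,0],"fingers":-1},{"slide":[0,0.0019,0.0006],"turn":[0,0,0],"fingers":-1}]'
python3 rel.py
```

```text
t: 14.32
eef_pos: [0.6075, -0.2405, 0.1735]
ee_rot: [2.842, -0.0, -1.662]
force: [3.3, -0.1, 1.1]
width: 0.0137
t14.32 p [ 0.6075 -0.2405  0.1735] rpy [ 2.8417 -0.     -1.6621] F [ 3.27 -0.07  1.07] M [-0.26 -2.    0.06] w0.0137 q [-0.08  0.54  0.14 -0.   -1.47 -0.01]
notch in rim mm [-1.8  0.2 -0.5] tilt deg 0.01 rest rpy [-0.   -0.01  0.01]
t: 14.48
eef_pos: [0.6073, -0.2404, 0.1738]
ee_rot: [2.844, -0.0, -1.662]
force: [5.7, 0.1, 1.4]
width: 0.0139
t14.48 p [ 0.6073 -0.2404  0.1738] rpy [ 2.8435 -0.0001 -1.6619] F [5.69 0.14 1.36] M [-0.2  -2.67  0.05] w0.0139 q [-0.08  0.54  0.14 -0.   -1.47 -0.01]
notch in rim mm [-1.9  0.2 -0.5] tilt deg 0.11 rest rpy [-0.01 -0.11  0.02]
t: 14.65
eef_pos: [0.6072, -0.2404, 0.1741]
ee_rot: [2.845, -0.0, -1.662]
force: [8.9, -1.6, 1.5]
width: 0.0142
t14.65 p [ 0.6072 -0.2404  0.1741] rpy [ 2.8454 -0.0002 -1.6617] F [ 8.85 -1.62  1.47] M [-0.17 -3.34 -0.01] w0.0142 q [-0.08  0.54  0.14 -0.   -1.47 -0.01]
notch in rim mm [-1.9  0.2 -0.5] tilt deg 0.22 rest rpy [-0.01 -0.22  0.03]
```

```bash
python3 -m crank '[{"slide":[0,-0.0015,-0.0005],"turn":[0,0,0],"fingers":-1},{"slide":[0,-0.0015,-0.0005],"turn":[0,0,0],"fingers":-1}]'
python3 rel.py
python3 - <<'E'
from h import *
a=.3;Y=-np.array([np.cos(a),-np.sin(a)]);Z=-np.array([np.sin(a),np.cos(a)])
tcp=np.array([.099,.096])+Z*grip_depth; pv=np.array([-.0435,.014]); r=tcp-pv
for th in (1,1.2,2,2.4,3,3.6,4,4.8,5,6):
    t=np.radians(th)
    rot=np.array([[np.cos(t),-np.sin(t)],[np.sin(t),np.cos(t)]])
    d=rot@r-r; print(th,"slide y %.4f z %.4f"%(d@Y/.5,d@Z/.5),"turn x",round(th/360,5))
E
```

```text
t: 14.82
eef_pos: [0.6073, -0.2404, 0.1738]
ee_rot: [2.844, -0.0, -1.662]
force: [6.9, -0.1, 2.5]
width: 0.0138
t14.82 p [ 0.6073 -0.2404  0.1738] rpy [ 2.8436 -0.0001 -1.6617] F [ 6.92 -0.13  2.48] M [-0.04 -2.7   0.06] w0.0138 q [-0.08  0.54  0.14 -0.   -1.47 -0.01]
notch in rim mm [-1.9  0.3 -0.5] tilt deg 0.11 rest rpy [-0.01 -0.11  0.03]
1 slide y 0.0036 z -0.0039 turn x 0.00278
1.2 slide y 0.0043 z -0.0046 turn x 0.00333
2 slide y 0.0072 z -0.0077 turn x 0.00556
2.4 slide y 0.0087 z -0.0092 turn x 0.00667
3 slide y 0.0109 z -0.0114 turn x 0.00833
3.6 slide y 0.0132 z -0.0137 turn x 0.01
4 slide y 0.0147 z -0.0151 turn x 0.01111
4.8 slide y 0.0178 z -0.0180 turn x 0.01333
5 slide y 0.0186 z -0.0187 turn x 0.01389
6 slide y 0.0225 z -0.0223 turn x 0.01667
```

```bash
python3 -m crank '[{"slide":[0,0.0036,-0.0039],"turn":[0.00278,0,0],"fingers":-1},{"slide":[0,0.0072,-0.0077],"turn":[0.00556,0,0],"fingers":-1},{"slide":[0,0.0109,-0.0114],"turn":[0.00833,0,0],"fingers":-1},{"slide":[0,0.0147,-0.0151],"turn":[0.01111,0,0],"fingers":-1},{"slide":[0,0.0186,-0.0187],"turn":[0.01389,0,0],"fingers":-1}]'
python3 rel.py
python3 -m crank '[{"slide":[0,0.0036,-0.0039],"turn":[0.00278,0,0],"fingers":-1},{"slide":[0,0.0072,-0.0077],"turn":[0.00556,0,0],"fingers":-1},{"slide":[0,0.0109,-0.0114],"turn":[0.00833,0,0],"fingers":-1},{"slide":[0,0.0147,-0.0151],"turn":[0.01111,0,0],"fingers":-1},{"slide":[0,0.0186,-0.0187],"turn":[0.01389,0,0],"fingers":-1}]'
python3 rel.py
python3 look.py m1 '{"scene":(130,190,230,290,7)}'
```

```text
t: 15.23
eef_pos: [0.6011, -0.2398, 0.1855]
ee_rot: [2.932, -0.0, -1.662]
force: [5.4, 0.3, 0.3]
width: 0.0135
t15.23 p [ 0.6011 -0.2398  0.1855] rpy [ 2.9316 -0.0001 -1.6617] F [5.43 0.26 0.31] M [-0.18 -2.57  0.02] w0.0135 q [-0.08  0.47  0.07 -0.   -1.38 -0.01]
notch in rim mm [-2.   0.2 -0.3] tilt deg 5.16 rest rpy [-0.01 -5.16  0.03]
t: 15.65
eef_pos: [0.5939, -0.2392, 0.1966]
ee_rot: [3.019, -0.0, -1.662]
force: [4.8, 0.2, 0.6]
width: 0.0138
t15.65 p [ 0.5939 -0.2392  0.1966] rpy [ 3.0188 -0.     -1.6619] F [4.82 0.18 0.56] M [-0.13 -2.35  0.05] w0.0138 q [-0.08  0.39 -0.01 -0.   -1.29 -0.01]
notch in rim mm [-2.1  0.3  0. ] tilt deg 10.16 rest rpy [ -0.   -10.16   0.02]
t15.65 p [ 0.5939 -0.2392  0.1966] rpy [ 3.0188 -0.     -1.6619] F [4.82 0.18 0.56] M [-0.13 -2.35  0.05] w0.0138 q [-0.08  0.39 -0.01 -0.   -1.29 -0.01]
```

View pics/m1_scene.png

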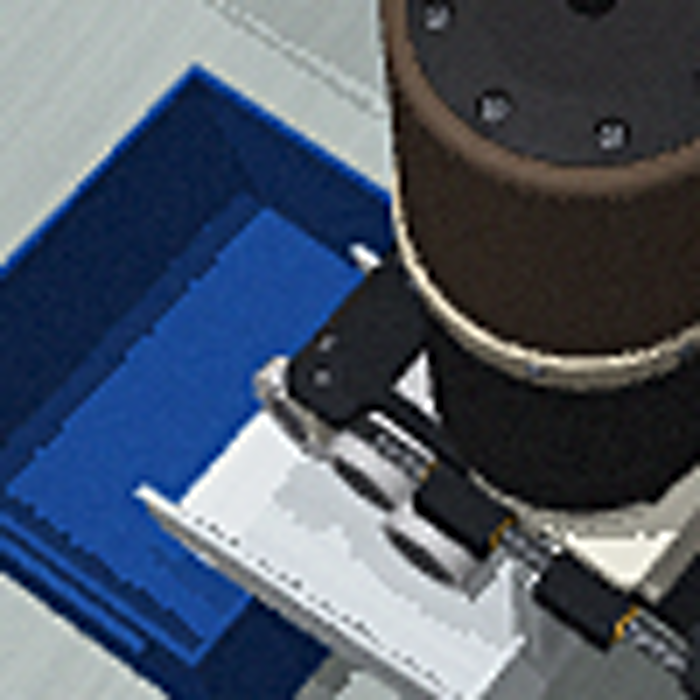

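```bash
python3 -m crank '[{"slide":[0,0.0036,-0.0039],"turn":[0.00278,0,0],"fingers":-1},{"slide":[0,0.0072,-0.0077],"turn":[0.00556,0,0],"fingers":-1},{"slide":[0,0.0109,-0.0114],"turn":[0.00833,0,0],"fingers":-1},{"slide":[0,0.0147,-0.0151],"turn":[0.01111,0,0],"fingers":-1},{"slide":[0,0.0186,-0.0187],"turn":[0.01389,0,0],"fingers":-1}]'
python3 rel.py
python3 -m crank '[{"slide":[0,0.0036,-0.0039],"turn":[0.00278,0,0],"fingers":-1},{"slide":[0,0.0072,-0.0077],"turn":[0.00556,0,0],"fingers":-1},{"slide":[0,0.0109,-0.0114],"turn":[0.00833,0,0],"fingers":-1},{"slide":[0,0.0147,-0.0151],"turn":[0.01111,0,0],"fingers":-1},{"slide":[0,0.0186,-0.0187],"turn":[0.01389,0,0],"fingers":-1}]'
python3 rel.py
python3 -m crank '[{"slide":[0,0.0036,-0.0039],"turn":[0.00278,0,0],"fingers":-1},{"slide":[0,0.0072,-0.0077],"turn":[0.00556,0,0],"fingers":-1},{"slide":[0,0.0109,-0.0114],"turn":[0.00833,0,0],"fingers":-1},{"slide":[0,0.0147,-0.0151],"turn":[0.01111,0,0],"fingers":-1},{"slide":[0,0.0186,-0.0187],"turn":[0.01389,0,0],"fingers":-1}]'
python3 rel.py
python3 look.py m2 '{"scene":(130,190,230,290,7)}'
```

```text
t: 16.12
eef_pos: [0.5859, -0.2384, 0.2069]
ee_rot: [3.105, 0.0, -1.662]
force: [5.0, 0.2, -0.2]
width: 0.0137
t16.12 p [ 0.5859 -0.2384  0.2069] rpy [ 3.1053  0.     -1.6618] F [ 5.    0.21 -0.15] M [-0.15 -2.17  0.11] w0.0137 q [-0.08  0.32 -0.09 -0.   -1.2  -0.01]
notch in rim mm [-2.3  0.3  0.3] tilt deg 15.11 rest rpy [  0.   -15.11   0.02]
t: 16.53
eef_pos: [0.5768, -0.2376, 0.2166]
ee_rot: [-3.091, -0.0, -1.662]
force: [5.2, 0.4, -0.3]
width: 0.0139
t16.53 p [ 0.5768 -0.2376  0.2166] rpy [-3.0906 -0.     -1.6619] F [ 5.23  0.43 -0.27] M [-0.15 -2.    0.14] w0.0139 q [-0.08  0.25 -0.16  0.   -1.1  -0.01]
notch in rim mm [-2.4  0.3  0.6] tilt deg 20.11 rest rpy [ -0.   -20.11   0.02]
t: 16.95
eef_pos: [0.567, -0.2367, 0.2254]
ee_rot: [-3.003, 0.0, -1.662]
force: [5.6, 0.3, -1.0]
width: 0.014
t16.95 p [ 0.567  -0.2367  0.2254] rpy [-3.0034  0.0001 -1.662 ] F [ 5.6   0.27 -0.95] M [-0.21 -1.87  0.07] w0.0140 q [-0.08  0.18 -0.24  0.   -1.01 -0.02]
notch in rim mm [-2.7  0.3  0.8] tilt deg 25.11 rest rpy [  0.01 -25.11   0.01]
t16.95 p [ 0.567  -0.2367  0.2254] rpy [-3.0034e+00  1.0000e-04 -1.6620e+00] F [ 5.6   0.27 -0.95] M [-0.21 -1.87  0.07] w0.0140 q [-0.08  0.18 -0.24  0.   -1.01 -0.02]
```

View pics/m2_scene.png

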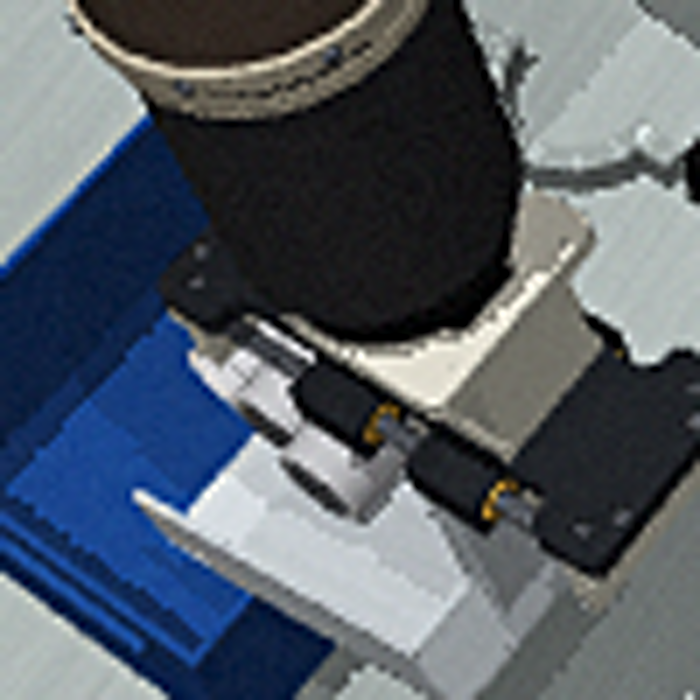

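```bash
python3 -m crank '[{"slide":[0,0.0036,-0.0039],"turn":[0.00278,0,0],"fingers":-1},{"slide":[0,0.0072,-0.0077],"turn":[0.00556,0,0],"fingers":-1},{"slide":[0,0.0109,-0.0114],"turn":[0.00833,0,0],"fingers":-1},{"slide":[0,0.0147,-0.0151],"turn":[0.01111,0,0],"fingers":-1},{"slide":[0,0.0186,-0.0187],"turn":[0.01389,0,0],"fingers":-1}]'
python3 rel.py
python3 -m crank '[{"slide":[0,0.0036,-0.0039],"turn":[0.00278,0,0],"fingers":-1},{"slide":[0,0.0072,-0.0077],"turn":[0.00556,0,0],"fingers":-1},{"slide":[0,0.0109,-0.0114],"turn":[0.00833,0,0],"fingers":-1},{"slide":[0,0.0147,-0.0151],"turn":[0.01111,0,0],"fingers":-1},{"slide":[0,0.0186,-0.0187],"turn":[0.01389,0,0],"fingers":-1}]'
python3 rel.py
python3 look.py m3 '{"scene":(120,190,230,290,7),"wrist":(0,0,512,384,1.5)}'
```

```text
t: 17.42
eef_pos: [0.5564, -0.2357, 0.2334]
ee_rot: [-2.916, 0.0, -1.662]
force: [5.5, 0.3, -2.1]
width: 0.0136
t17.42 p [ 0.5564 -0.2357  0.2334] rpy [-2.9162  0.0002 -1.662 ] F [ 5.55  0.34 -2.13] M [-0.04 -1.61  0.07] w0.0136 q [-0.08  0.11 -0.32  0.   -0.91 -0.02]
notch in rim mm [-3.1  0.4  1.1] tilt deg 30.1 rest rpy [  0.01 -30.1    0.  ]
t: 17.83
eef_pos: [0.5451, -0.2347, 0.2403]
ee_rot: [-2.829, 0.0, -1.662]
force: [5.7, -1.4, -2.4]
width: 0.0138
t17.83 p [ 0.5451 -0.2347  0.2403] rpy [-2.8291  0.0002 -1.662 ] F [ 5.69 -1.4  -2.41] M [-0.1  -1.41  0.07] w0.0138 q [-0.07  0.04 -0.4   0.01 -0.81 -0.02]
notch in rim mm [-3.4  0.3  1.2] tilt deg 35.09 rest rpy [  0.01 -35.09   0.  ]
t17.83 p [ 0.5451 -0.2347  0.2403] rpy [-2.8291e+00  2.0000e-04 -1.6620e+00] F [ 5.69 -1.4  -2.41] M [-0.1  -1.41  0.07] w0.0138 q [-0.07  0.04 -0.4   0.01 -0.81 -0.02]
```

View pics/m3_scene.png

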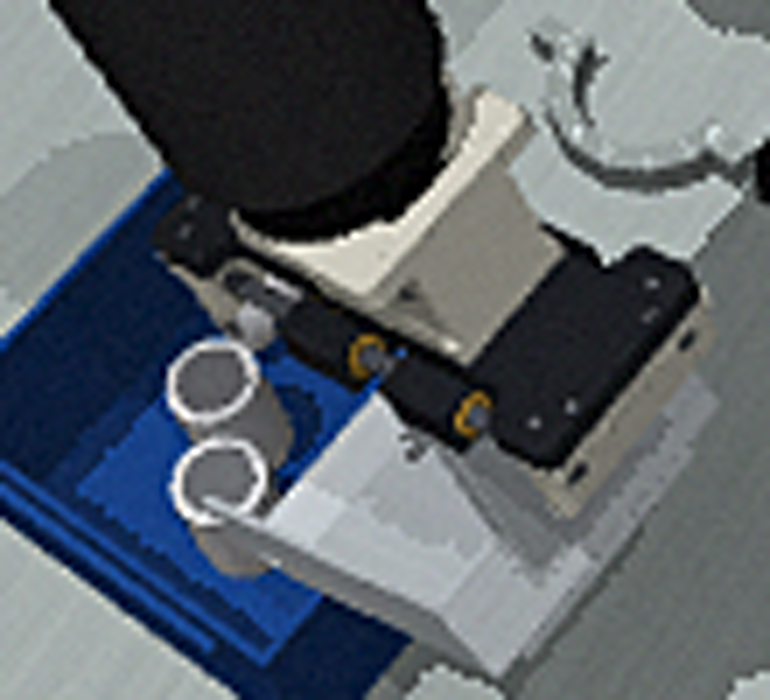

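View pics/m3_wrist.png

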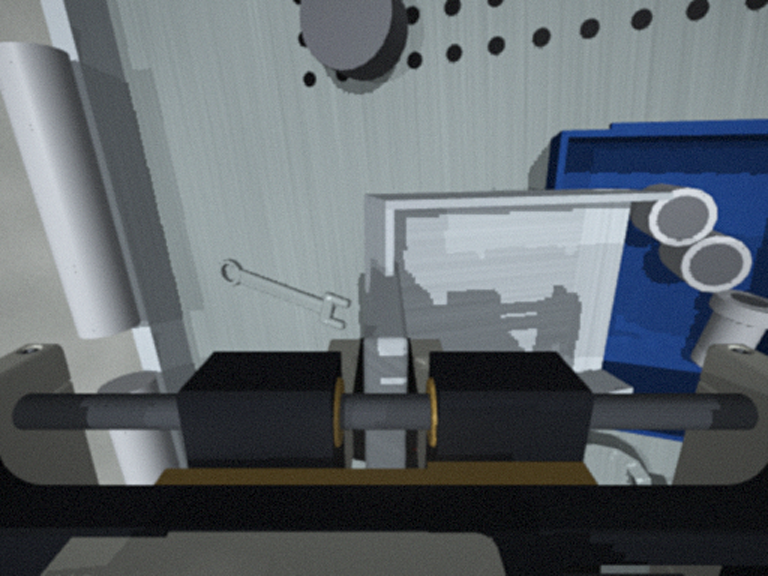

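```bash
python3 -m crank '[{"slide":[0,0.0036,-0.0037],"turn":[0.00278,0,0],"fingers":-1},{"slide":[0,0.0072,-0.0074],"turn":[0.00556,0,0],"fingers":-1},{"slide":[0,0.0109,-0.0110],"turn":[0.00833,0,0],"fingers":-1},{"slide":[0,0.0147,-0.0145],"turn":[0.01111,0,0],"fingers":-1},{"slide":[0,0.0186,-0.0180],"turn":[0.01389,0,0],"fingers":-1}]'
python3 rel.py
python3 -m crank '[{"slide":[0,0.0036,-0.0038],"turn":[0.00278,0,0],"fingers":-1},{"slide":[0,0.0072,-0.0076],"turn":[0.00556,0,0],"fingers":-1},{"slide":[0,0.0109,-0.0113],"turn":[0.00833,0,0],"fingers":-1},{"slide":[0,0.0109,-0.0113],"turn":[0.00833,0,0],"fingers":-1},{"slide":[0,0.0109,-0.0113],"turn":[0.00833,0,0],"fingers":-1}]'
python3 rel.py
python3 -m crank '[{"slide":[0,0,0],"turn":[0,0,0],"fingers":-1},{"slide":[0,0,0],"turn":[0,0,0],"fingers":-1},{"slide":[0,0,0],"turn":[0,0,0],"fingers":-1},{"slide":[0,0,0],"turn":[0,0,0],"fingers":-1}]'
python3 rel.py
python3 look.py m4 '{"scene":(110,190,230,290,6.6),"wrist":(200,50,512,284,2.5),"side":(250,80,370,200,5)}'
```

```text
t: 18.35
eef_pos: [0.5333, -0.2337, 0.2463]
ee_rot: [-2.742, -0.0, -1.662]
force: [4.0, 0.9, 1.9]
width: 0.0141
t18.35 p [ 0.5333 -0.2337  0.2463] rpy [-2.7415 -0.0001 -1.662 ] F [4.03 0.92 1.9 ] M [ 0.29 -0.63  0.17] w0.0141 q [-0.07 -0.02 -0.49  0.01 -0.71 -0.03]
notch in rim mm [-3.7  0.2  1.4] tilt deg 40.11 rest rpy [ -0.01 -40.11   0.02]
t: 18.77
eef_pos: [0.5261, -0.233, 0.2493]
ee_rot: [-2.69, -0.0, -1.662]
force: [4.6, -1.1, -0.6]
width: 0.0139
t18.77 p [ 0.5261 -0.233   0.2493] rpy [-2.6904 -0.     -1.662 ] F [ 4.58 -1.1  -0.55] M [ 0.17 -0.67  0.16] w0.0139 q [-0.07 -0.06 -0.54  0.01 -0.64 -0.03]
notch in rim mm [-4.   0.2  1.4] tilt deg 43.04 rest rpy [ -0.   -43.04   0.01]
t: 19.1
eef_pos: [0.5264, -0.2331, 0.2492]
ee_rot: [-2.691, -0.0, -1.662]
force: [4.1, 0.2, 2.1]
width: 0.0139
t19.10 p [ 0.5264 -0.2331  0.2492] rpy [-2.6914 -0.0001 -1.662 ] F [4.07 0.21 2.08] M [ 0.31 -0.33  0.16] w0.0139 q [-0.07 -0.06 -0.54  0.01 -0.65 -0.03]
notch in rim mm [-3.8  0.2  1.3] tilt deg 42.98 rest rpy [ -0.01 -42.98   0.02]
t19.10 p [ 0.5264 -0.2331  0.2492] rpy [-2.6914e+00 -1.0000e-04 -1.6620e+00] F [4.07 0.21 2.08] M [ 0.31 -0.33  0.16] w0.0139 q [-0.07 -0.06 -0.54  0.01 -0.65 -0.03]
```

View pics/m4_scene.png

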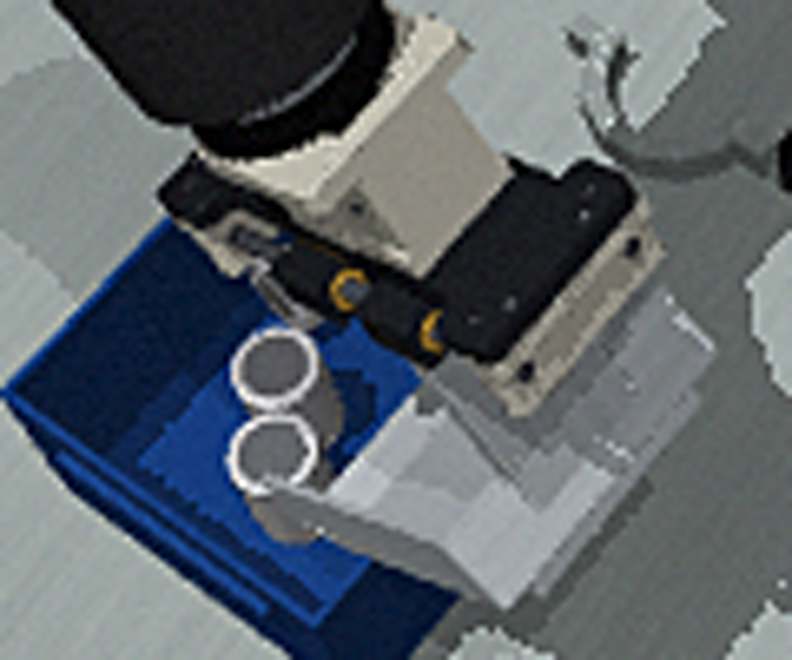

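View pics/m4_wrist.png

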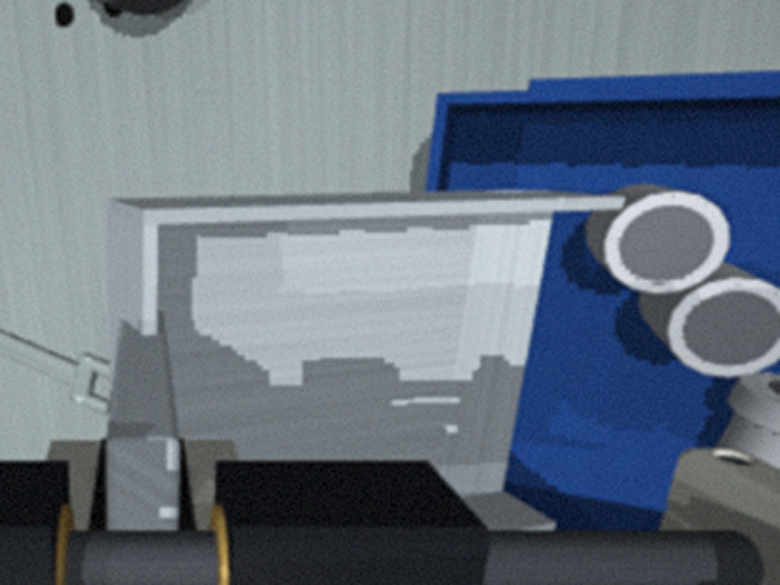

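View pics/m4_side.png

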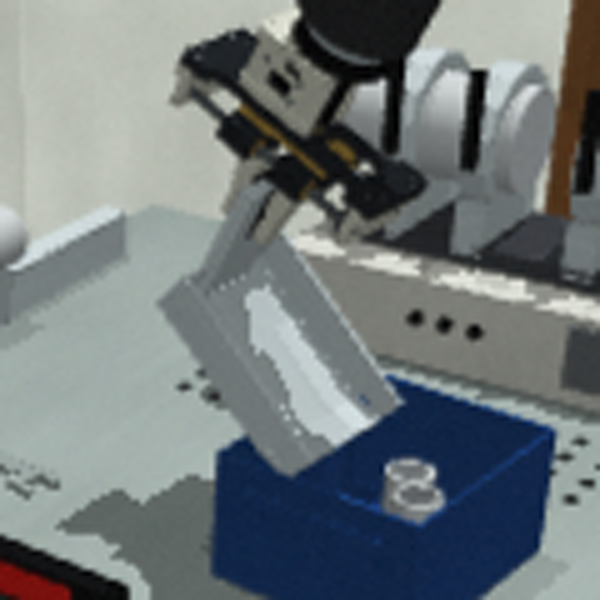

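```bash
python3 -m crank '[{"slide":[0,0,0],"turn":[0,0,0],"fingers":-1},{"slide":[0,0,0],"turn":[0,0,0],"fingers":-1},{"slide":[0,0,0],"turn":[0,0,0],"fingers":-1},{"slide":[0,0,0],"turn":[0,0,0],"fingers":-1},{"slide":[0,0,0],"turn":[0,0,0],"fingers":-1}]'
python3 -m crank '[{"slide":[0,-0.004,-0.009],"turn":[0,0,0],"fingers":-1},{"slide":[0,-0.012,-0.026],"turn":[0,0,0],"fingers":-1},{"slide":[0,-0.024,-0.050],"turn":[0,0,0],"fingers":-1},{"slide":[0,-0.038,-0.080],"turn":[0,0,0],"fingers":-1},{"slide":[0,-0.054,-0.112],"turn":[0,0,0],"fingers":-1}]'
python3 rel.py
python3 - <<'E'
from h import *
v=np.array([.4764,-.2287,-.0914]); Rt=tool_for(v[2]); h=tf(v,(.139+.02,0,.082),.110+.085)[0]
delta(tcp_for(h,Rt),Rt)
E
```

```text
t: 19.67
eef_pos: [0.5263, -0.2331, 0.2492]
ee_rot: [-2.691, -0.0, -1.662]
force: [4.2, 1.6, 2.6]
width: 0.014
t: 20.08
eef_pos: [0.5239, -0.2329, 0.31]
ee_rot: [-2.697, 0.001, -1.663]
force: [-0.0, -0.9, -2.3]
width: 0.0138
t20.08 p [ 0.5239 -0.2329  0.31  ] rpy [-2.6971  0.0005 -1.6626] F [-0.04 -0.85 -2.27] M [0.16 1.78 0.02] w0.0138 q [-0.07 -0.11 -0.43  0.01 -0.8  -0.03]
notch in rim mm [-7.1  0.3 62.5] tilt deg 42.66 rest rpy [  0.04 -42.66  -0.05]
slide mm [  0.2 -73.6  91.5] rot deg [-4.266e+01  3.000e-02 -3.000e-02]
slide [0.0004, -0.1471, 0.1831] turn [-0.1185, 0.0001, -0.0001]
```

```bash
python3 -m crank '[{"slide":[0,-0.015,0.006],"turn":[-0.011,0,0],"fingers":-1},{"slide":[0,-0.033,0.020],"turn":[-0.025,0,0],"fingers":-1},{"slide":[0,-0.050,0.038],"turn":[-0.039,0,0],"fingers":-1},{"slide":[0,-0.068,0.058],"turn":[-0.053,0,0],"fingers":-1},{"slide":[0,-0.086,0.080],"turn":[-0.067,0,0],"fingers":-1}]'
python3 rel.py
python3 - <<'E'
from h import *
v=np.array([.4764,-.2287,-.0914]); Rt=tool_for(v[2]); h=tf(v,(.139+.02,0,.082),.110+.085)[0]
delta(tcp_for(h,Rt),Rt)
E
```

```text
t: 20.5
eef_pos: [0.5811, -0.2382, 0.2946]
ee_rot: [-3.118, 0.0, -1.663]
force: [-0.3, -0.2, -2.2]
width: 0.0138
t20.50 p [ 0.5811 -0.2382  0.2946] rpy [-3.1179  0.0003 -1.6625] F [-0.27 -0.21 -2.22] M [-0.   -0.03 -0.04] w0.0138 q [-0.08  0.23 -0.01 -0.   -1.3  -0.01]
notch in rim mm [-1.   0.2 81.5] tilt deg 18.54 rest rpy [  0.02 -18.54  -0.02]
slide mm [  0.1 -47.4  36.7] rot deg [-18.54   0.02  -0.02]
slide [0.0002, -0.0948, 0.0734] turn [-0.0515, 0.0001, -0.0]
```

```bash
python3 -m crank '[{"slide":[0,-0.023,0.013],"turn":[-0.0135,0,0],"fingers":-1},{"slide":[0,-0.047,0.030],"turn":[-0.027,0,0],"fingers":-1},{"slide":[0,-0.070,0.050],"turn":[-0.040,0,0],"fingers":-1},{"slide":[0,-0.087,0.066],"turn":[-0.0485,0,0],"fingers":-1},{"slide":[0,-0.095,0.073],"turn":[-0.0515,0,0],"fingers":-1}]'
python3 rel.py
python3 look.py n1 '{"scene":(60,140,300,320,3.2)}'
python3 - <<'E'
from h import *
v=np.array([.5293,.2014,.02]); Rt=tool_for(v[2]); h=tf(v,(.099,0,.096),.003+.14)[0]
delta(tcp_for(h,Rt),Rt)
E
```

```text
t: 20.92
eef_pos: [0.6303, -0.2421, 0.2542]
ee_rot: [2.836, 0.001, -1.662]
force: [-0.9, 0.1, -3.7]
width: 0.0135
t20.92 p [ 0.6303 -0.2421  0.2542] rpy [ 2.8359  0.0011 -1.6623] F [-0.94  0.07 -3.74] M [-0.16 -1.26  0.04] w0.0135 q [-0.08  0.54  0.32 -0.   -1.66 -0.01]
notch in rim mm [20.7  0.8 80.9] tilt deg -0.33 rest rpy [ 0.06  0.33 -0.01]
t20.92 p [ 0.6303 -0.2421  0.2542] rpy [ 2.8359e+00  1.1000e-03 -1.6623e+00] F [-0.94  0.07 -3.74] M [-0.16 -1.26  0.04] w0.0135 q [-0.08  0.54  0.32 -0.   -1.66 -0.01]
slide mm [-442.8   36.3   46.1] rot deg [ 0.31  1.95 -6.08]
slide [-0.8856, 0.0726, 0.0922] turn [0.0009, 0.0054, -0.0169]
```

View pics/n1_scene.png

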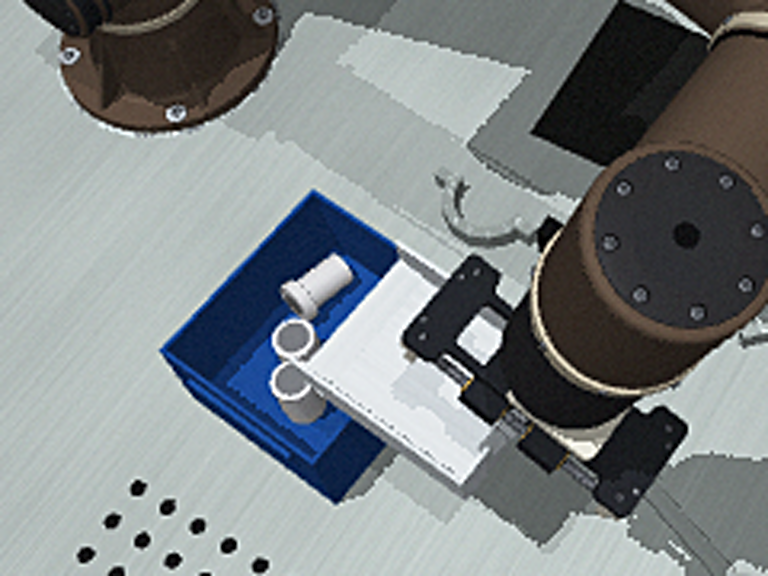

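```bash
python3 -m crank '[{"slide":[-0.01,0,0],"turn":[0,0,0],"fingers":-1},{"slide":[-0.03,0,0],"turn":[0,0.0005,-0.0015],"fingers":-1},{"slide":[-0.06,0,0],"turn":[0,0.001,-0.003],"fingers":-1},{"slide":[-0.10,0,0],"turn":[0,0.0015,-0.0045],"fingers":-1},{"slide":[-0.14,0,0],"turn":[0,0.002,-0.006],"fingers":-1}]'
python3 -m crank '[{"slide":[-0.045,0,0],"turn":[0,0.0005,-0.0015],"fingers":-1},{"slide":[-0.09,0,0],"turn":[0,0.001,-0.003],"fingers":-1},{"slide":[-0.135,0,0],"turn":[0,0.0015,-0.0045],"fingers":-1},{"slide":[-0.18,0,0],"turn":[0,0.002,-0.006],"fingers":-1},{"slide":[-0.225,0,0],"turn":[0,0.0025,-0.0075],"fingers":-1}]'
python3 -m crank '[{"slide":[-0.045,0,0],"turn":[0,0.0004,-0.001],"fingers":-1},{"slide":[-0.09,0,0],"turn":[0,0.0008,-0.002],"fingers":-1},{"slide":[-0.135,0,0],"turn":[0,0.0009,-0.0034],"fingers":-1},{"slide":[-0.18,0,0],"turn":[0,0.0009,-0.0034],"fingers":-1},{"slide":[-0.225,0,0],"turn":[0,0.0009,-0.0034],"fingers":-1}]'
python3 - <<'E'
from h import *
st()
v=np.array([.5293,.2014,.02]); Rt=tool_for(v[2]); h=tf(v,(.099,0,.096),.003+.10)[0]
delta(tcp_for(h,Rt),Rt)
E
```

```text
t: 21.38
eef_pos: [0.6362, -0.1711, 0.2612]
ee_rot: [2.851, -0.001, -1.621]
force: [0.6, 1.1, -2.1]
width: 0.0135
t: 21.8
eef_pos: [0.6417, -0.058, 0.2613]
ee_rot: [2.851, -0.002, -1.571]
force: [-0.3, 0.2, -2.0]
width: 0.0135
t: 22.22
eef_pos: [0.6417, 0.0544, 0.2611]
ee_rot: [2.851, -0.001, -1.549]
force: [0.1, 0.3, -3.3]
width: 0.0141
t22.22 p [0.6417 0.0544 0.2611] rpy [ 2.8509e+00 -5.0000e-04 -1.5489e+00] F [ 0.1   0.31 -3.29] M [ 0.06 -1.33 -0.  ] w0.0141 q [ 0.33  0.48  0.28 -0.09 -1.65 -0.31]
slide mm [-149.3   -7.9   81.1] rot deg [-0.54 -0.06  0.09]
slide [-0.2986, -0.0158, 0.1623] turn [-0.0015, -0.0002, 0.0003]
```

```bash
python3 -m crank '[{"slide":[-0.045,0,0],"turn":[-0.0004,0,0],"fingers":-1},{"slide":[-0.09,0,0.01],"turn":[-0.0008,0,0],"fingers":-1},{"slide":[-0.135,-0.003,0.03],"turn":[-0.0012,0,0],"fingers":-1},{"slide":[-0.18,-0.006,0.055],"turn":[-0.0015,0,0],"fingers":-1},{"slide":[-0.22,-0.009,0.085],"turn":[-0.0015,0,0],"fingers":-1}]'
python3 -m crank '[{"slide":[-0.035,-0.003,0.03],"turn":[0,0,0],"fingers":-1},{"slide":[-0.06,-0.005,0.055],"turn":[0,0,0],"fingers":-1},{"slide":[-0.075,-0.007,0.075],"turn":[0,0,0],"fingers":-1},{"slide":[-0.079,-0.007,0.077],"turn":[0,0,0],"fingers":-1},{"slide":[-0.079,-0.007,0.077],"turn":[0,0,0],"fingers":-1}]'
python3 - <<'E'
from h import *
st()
v=np.array([.5293,.2014,.02]); Rt=tool_for(v[2])
for z in(.05,.015,0): delta(tcp_for(tf(v,(.099,0,.096),.003+z)[0],Rt),Rt)
E
python3 look.py n2 '{"scene":(180,80,372,224,4),"side":(150,130,320,260,4)}'
```

```text
t: 22.63
eef_pos: [0.6317, 0.1644, 0.219]
ee_rot: [2.842, 0.0, -1.549]
force: [-0.4, -0.5, -2.7]
width: 0.014
t: 23.05
eef_pos: [0.6231, 0.2012, 0.1789]
ee_rot: [2.838, -0.002, -1.549]
force: [0.8, -0.2, -2.2]
width: 0.0138
t23.05 p [0.6231 0.2012 0.1789] rpy [ 2.8379e+00 -2.0000e-03 -1.5495e+00] F [ 0.77 -0.18 -2.23] M [ 0.02 -1.35 -0.  ] w0.0138 q [ 0.52  0.54  0.21 -0.14 -1.51 -0.47]
slide mm [ -2.1 -14.   45.8] rot deg [ 0.21 -0.13  0.04]
slide [-0.0043, -0.028, 0.0915] turn [0.0006, -0.0004, 0.0001]
slide mm [ -2.2 -24.4  79.2] rot deg [ 0.21 -0.13  0.04]
slide [-0.0044, -0.0489, 0.1583] turn [0.0006, -0.0004, 0.0001]
slide mm [ -2.3 -28.9  93.5] rot deg [ 0.21 -0.13  0.04]
slide [-0.0045, -0.0579, 0.187] turn [0.0006, -0.0004, 0.0001]
t23.05 p [0.6231 0.2012 0.1789] rpy [ 2.8379e+00 -2.0000e-03 -1.5495e+00] F [ 0.77 -0.18 -2.23] M [ 0.02 -1.35 -0.  ] w0.0138 q [ 0.52  0.54  0.21 -0.14 -1.51 -0.47]
```

View pics/n2_scene.png

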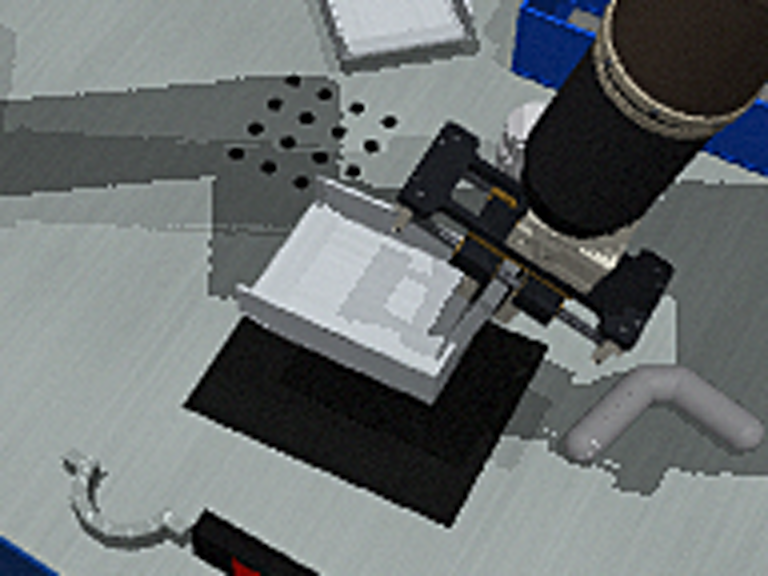

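View pics/n2_side.png

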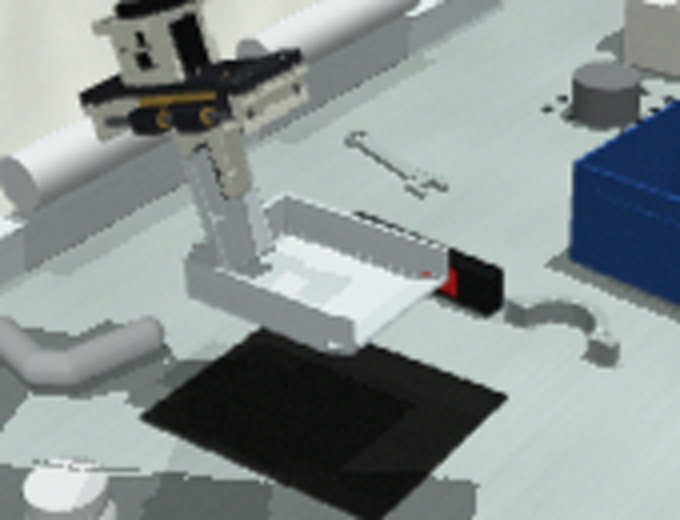

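Empty tray level above the mat. I'll lower it to just above the surface, then touch down gently.

```bash
python3 -m crank '[{"slide":[0,-0.010,0.030],"turn":[0.0003,0,0],"fingers":-1},{"slide":[0,-0.022,0.070],"turn":[0.0006,0,0],"fingers":-1},{"slide":[0,-0.035,0.110],"turn":[0.0006,0,0],"fingers":-1},{"slide":[-0.003,-0.046,0.145],"turn":[0.0006,0,0],"fingers":-1},{"slide":[-0.003,-0.052,0.166],"turn":[0.0006,0,0],"fingers":-1}]'
python3 -m crank '[{"slide":[0,-0.001,0.0035],"turn":[0,0,0],"fingers":-1},{"slide":[0,-0.001,0.0035],"turn":[0,0,0],"fingers":-1}]'
python3 - <<'E'
from h import *
st()
v=np.array([.5293,.2014,.02]); Rt=tool_for(v[2])
for z in(0,): delta(tcp_for(tf(v,(.099,0,.096),.003+z)[0],Rt),Rt)
E
```

```text
t: 23.57
eef_pos: [0.6236, 0.2012, 0.0903]
ee_rot: [2.841, -0.002, -1.552]
force: [-0.8, -0.5, -2.3]
width: 0.0135
t: 23.73
eef_pos: [0.6238, 0.2016, 0.0898]
ee_rot: [2.841, -0.002, -1.551]
force: [0.2, -0.2, -2.3]
width: 0.0138
t23.73 p [0.6238 0.2016 0.0898] rpy [ 2.8413e+00 -2.3000e-03 -1.5512e+00] F [ 0.17 -0.24 -2.3 ] M [ 0.1  -1.3  -0.01] w0.0138 q [ 0.52  0.61  0.12 -0.14 -1.35 -0.45]
slide mm [-1.7 -1.6  8.7] rot deg [ 0.02 -0.12 -0.06]
slide [-0.0035, -0.0031, 0.0174] turn [0.0, -0.0003, -0.0002]
```

```bash
python3 -m crank '[{"slide":[0,-0.0012,0.0038],"turn":[0,0,0],"fingers":-1},{"slide":[0,-0.0024,0.0076],"turn":[0,0,0],"fingers":-1},{"slide":[0,-0.0036,0.0115],"turn":[0,0,0],"fingers":-1},{"slide":[0,-0.0042,0.0134],"turn":[0,0,0],"fingers":-1},{"slide":[0,-0.0042,0.0134],"turn":[0,0,0],"fingers":-1}]'
python3 -c "from h import *;st()"
python3 -m crank '[{"slide":[0,-0.0006,0.0019],"turn":[0,0,0],"fingers":-1},{"slide":[0,-0.0006,0.0019],"turn":[0,0,0],"fingers":-1}]'
python3 -c "from h import *;st()"
python3 -m crank '[{"slide":[0,-0.0006,0.0019],"turn":[0,0,0],"fingers":-1},{"slide":[0,-0.0006,0.0019],"turn":[0,0,0],"fingers":-1}]'
python3 -c "from h import *;st()"
```

```text
t: 24.15
eef_pos: [0.6236, 0.2023, 0.0828]
ee_rot: [2.842, -0.002, -1.551]
force: [0.6, 0.6, -3.8]
width: 0.0138
t24.15 p [0.6236 0.2023 0.0828] rpy [ 2.8418e+00 -1.6000e-03 -1.5506e+00] F [ 0.63  0.57 -3.81] M [ 0.06 -1.32  0.01] w0.0138 q [ 0.52  0.61  0.11 -0.15 -1.34 -0.45]
t: 24.32
eef_pos: [0.6236, 0.2024, 0.0817]
ee_rot: [2.842, -0.002, -1.55]
force: [0.2, 0.4, -2.7]
width: 0.0139
t24.32 p [0.6236 0.2024 0.0817] rpy [ 2.8417e+00 -1.7000e-03 -1.5505e+00] F [ 0.21  0.36 -2.72] M [ 0.04 -1.35 -0.02] w0.0139 q [ 0.52  0.61  0.11 -0.15 -1.34 -0.45]
t: 24.48
eef_pos: [0.6236, 0.2023, 0.0807]
ee_rot: [2.842, -0.002, -1.551]
force: [0.8, 1.7, -1.6]
width: 0.0137
t24.48 p [0.6236 0.2023 0.0807] rpy [ 2.8417e+00 -1.7000e-03 -1.5505e+00] F [ 0.77  1.72 -1.6 ] M [ 0.11 -1.25 -0.09] w0.0137 q [ 0.52  0.61  0.11 -0.15 -1.33 -0.45]
```

Touch-down is starting. One more millimetre, then a gentle release.

```bash
python3 -m crank '[{"slide":[0,-0.0005,0.0015],"turn":[0,0,0],"fingers":-1},{"slide":[0,-0.0005,0.0015],"turn":[0,0,0],"fingers":-1}]'
python3 -c "from h import *;st()"
python3 -m crank '[{"slide":[0,0,0],"turn":[0,0,0],"fingers":-0.64},{"slide":[0,0,0],"turn":[0,0,0],"fingers":-0.5},{"slide":[0,0,0],"turn":[0,0,0],"fingers":-0.2},{"slide":[0,0,0],"turn":[0,0,0],"fingers":0.05},{"slide":[0,0,0],"turn":[0,0,0],"fingers":0.05}]' 10
python3 look.py p1 '{"side":(150,150,320,280,4),"wrist":(0,0,512,384,1.5)}'
```

```text
t: 24.65
eef_pos: [0.6237, 0.2023, 0.0806]
ee_rot: [2.842, -0.002, -1.55]
force: [-0.9, -0.7, 3.3]
width: 0.0137
t24.65 p [0.6237 0.2023 0.0806] rpy [ 2.8420e+00 -1.6000e-03 -1.5503e+00] F [-0.88 -0.74  3.28] M [ 0.1  -0.33  0.08] w0.0137 q [ 0.52  0.61  0.11 -0.15 -1.33 -0.45]
t: 25.07
eef_pos: [0.6236, 0.2023, 0.0798]
ee_rot: [2.842, -0.002, -1.551]
force: [0.1, 0.1, 0.5]
width: 0.0366
t25.07 p [0.6236 0.2023 0.0798] rpy [ 2.8415e+00 -1.8000e-03 -1.5506e+00] F [0.13 0.12 0.54] M [ 0.06 -0.87 -0.05] w0.0366 q [ 0.52  0.62  0.11 -0.15 -1.33 -0.45]
```

View pics/p1_side.png

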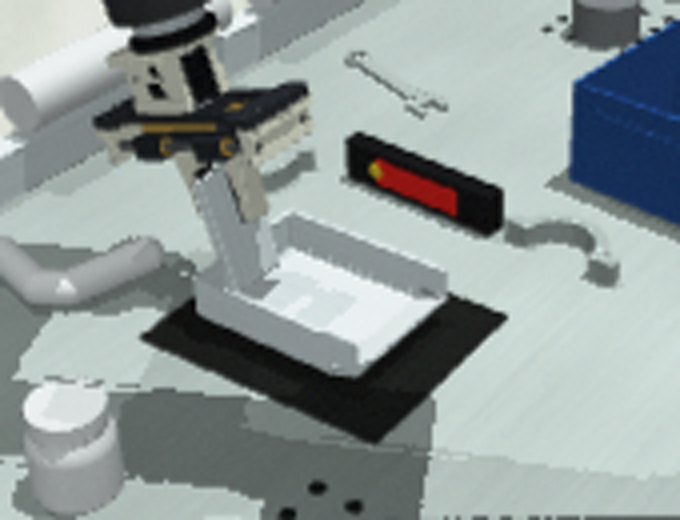

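View pics/p1_wrist.png

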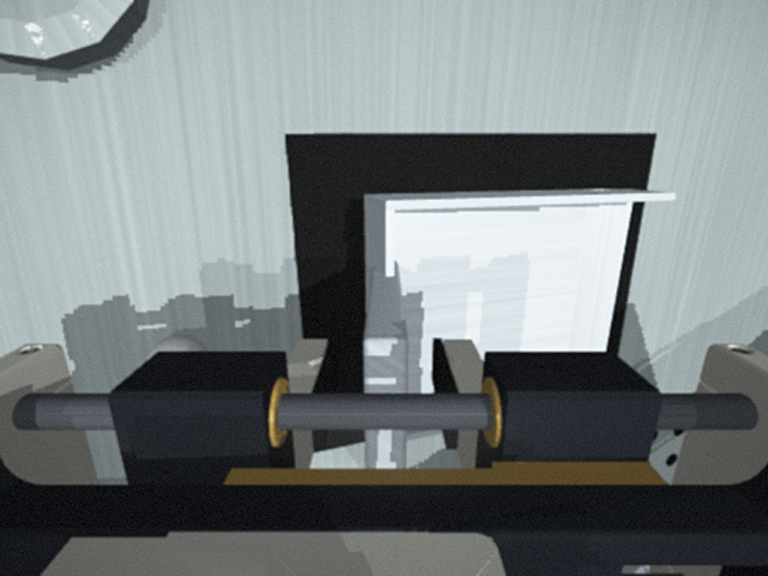

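Released, tray flat and central on the mat. Next I'll back out along the plate.

```bash
python3 -m crank '[{"slide":[0,0,0],"turn":[0,0,0],"fingers":0.2},{"slide":[0,0,-0.02],"turn":[0,0,0],"fingers":0.2},{"slide":[0,0,-0.06],"turn":[0,0,0],"fingers":0.2},{"slide":[0,0,-0.12],"turn":[0,0,0],"fingers":0.2},{"slide":[0,0,-0.20],"turn":[0,0,0],"fingers":0.2}]'
python3 -m crank '[{"slide":[0,0,-0.07],"turn":[0,0,0],"fingers":0.2},{"slide":[0,0,-0.12],"turn":[0,0,0],"fingers":0.2},{"slide":[0,0,-0.12],"turn":[0,0,0],"fingers":0.2},{"slide":[0,0,-0.12],"turn":[0,0,0],"fingers":0.2}]'
python3 - <<'E'
from h import *
st()
for n in("scene","side"):
    im=grab_frame(n); cv2.imwrite(f"pics/z_{n}.png",cv2.resize(im,None,fx=1.5,fy=1.5,interpolation=cv2.INTER_CUBIC)[:,:,::-1])
    if n=="scene":
        v=[.5293,.2014,.02]
        tr=np.array([.5293,.2014,.02])
        overlay("scene",im,70,120,330,300,3,[(OL,lambda m:tf([.4764,-.2287,-.0914],m),(0,255,255)),(TL[:2]+TL[4:5],lambda m:tf(tr,m,.003),(0,0,255))],"pics/z_ov.png")
E
```

```text
t: 25.58
eef_pos: [0.6519, 0.2027, 0.175]
ee_rot: [2.837, -0.003, -1.55]
force: [1.7, 0.9, -0.5]
width: 0.0528
t: 25.92
eef_pos: [0.672, 0.2037, 0.2354]
ee_rot: [2.846, -0.0, -1.551]
force: [-0.2, 0.1, -1.3]
width: 0.0522
t25.92 p [0.672  0.2037 0.2354] rpy [ 2.8456e+00 -1.0000e-04 -1.5509e+00] F [-0.17  0.13 -1.34] M [ 0.11 -0.86  0.01] w0.0522 q [ 0.49  0.59  0.42 -0.13 -1.67 -0.47]
```

View pics/z_ov.png

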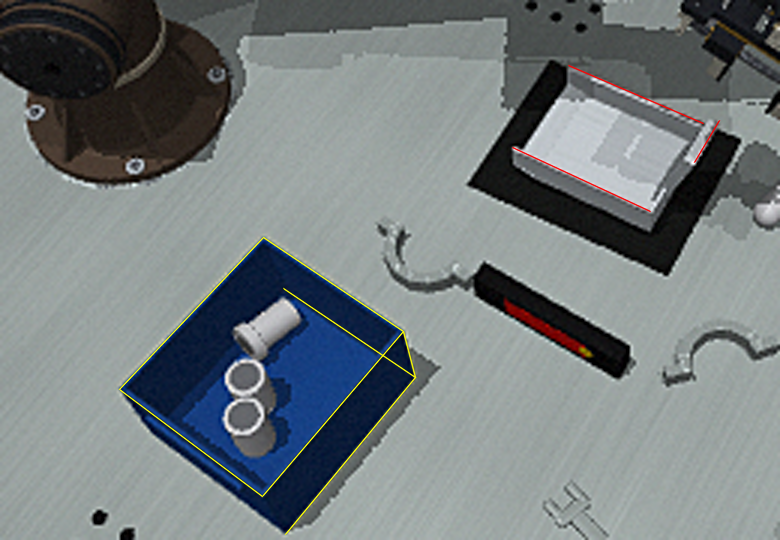

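View pics/z_side.png

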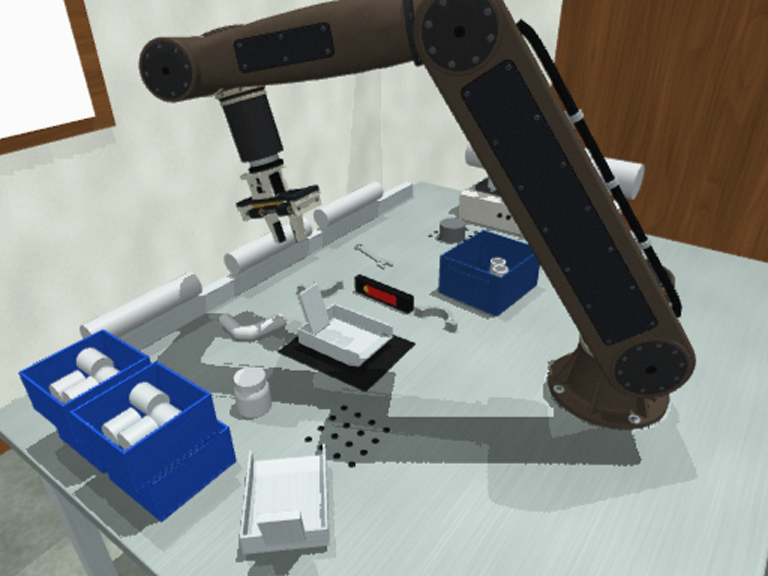

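View pics/z_scene.png

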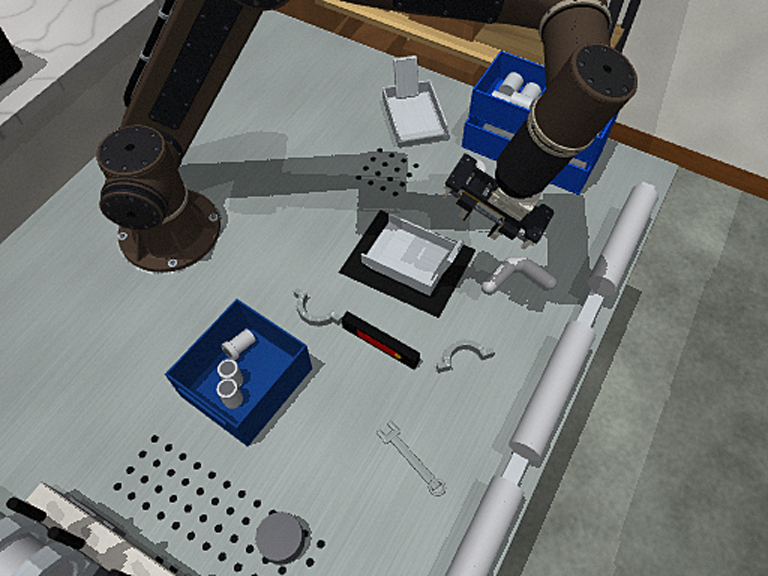

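The tray is on the mat, matching the red model of the mat-centre pose. The tote still lies on its original outline with all three fittings inside, and the bystanders look unmoved. I'm handing in the job.

```bash
python3 -m crank '[{"slide":[0,0,0],"turn":[0,0,0],"fingers":0.2},{"slide":[0,0,0],"turn":[0,0,0],"fingers":0.2}]'; python3 -c "
from station import *
print(job_done(), get_state()['t'])"
```

```text
t: 26.18
eef_pos: [0.6703, 0.2034, 0.2317]
ee_rot: [2.84, -0.003, -1.55]
force: [0.2, 0.6, 0.4]
width: 0.0525
the job is handed in; nothing more can be done
the job is handed in; nothing more can be done
```

I carried the tray level to the tote, tipped all three fittings in, set the empty tray back on the mat and handed the job in. The hand-in reports no verdict; the last robot time I read was 26.2 s.

- **Grasp and carry:** I pinched the handle plate along its 17° lean with about 58 N. The pictures showed all three fittings still in the tray, from the lift until it was on the tote's rim.
- **Hook:** I lowered the tray onto the far rim, then drew it in until the cleat met the wall. The reaction was about 9 N, and I eased it to about 7 N. Contact came at an estimated notch position of x −1.9 mm, z −0.5 mm, within the 2 mm calibration error. On the way down the rim load reached about 12 N before I eased it.
- **Tip:** I turned the tray about the rim to 43° in small steps. The picture at 35° showed all three fittings already in the tote. I held at 43° for about 1 s, with a bearing force of about 6 N on the rim.
- **Final check:** In the last pictures the tray lay flat on the mat and matched a model drawn at the mat's centre. The tote lay on its original outline with both couplings and the stub end inside. The bystanders looked unmoved, and the gripper was clear of everything.

No check failed or disagreed. One move call was refused for missing its "fingers" value, and I sent it again.

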